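# Roll the sample boards flat in the rolling jig

### The arm

A 6-joint arm with a two-finger parallel gripper is mounted at the origin on a cart in front of the work surface, level with it; the furniture and walls round the work are solid. World frame = base frame: x ahead of the robot, y to its left, z up, the work surface at z = 0. Lengths are in m, angles in rad, forces in N, time in s.
With the tool pointing down it reaches from about 0.35 to 0.85 m from the base axis. Payload 8.1 kg.
Tool frame: the origin (TCP) lies between the finger pads; the fingertips stand 11 mm ahead of it and the grasp point (between the pads) lies 8 mm behind it (tips_ahead is the z of the fingertips in the tool frame, in m); z points along the fingers, y is the line along which they close (so a half turn about z gives the same grasp; the last joint's range is limited). The gripper opens to 93 mm and grips with 3 to 60 N. Pads are 15 mm wide; open, the fingers measure 128 mm over their backs; the gripper's body (75 mm by 188 mm) begins 65 mm behind the grasp point.
Start: joints at [1.021, 0.13, 1.488, -0, 1.523, -0.085], TCP at [0.269, 0.536, 0.23] pointing down, gripper open.
Joint ranges: [-2.96, 2.96], [-0.89, 2.26], [0.02, 2.5], [-1.34, 4.48], [0, 2.73], [-2.66, 2.66]. Speed limits (rad/s): [2.39, 2.39, 2.79, 3.14, 3.14, 3.14].

### API

Orientations are given as a rotation vector (axis times angle).
In Python, from plant import read_state, read_camera, close_job, tips_ahead gives the robot as it stands. The module is installed in compiled form; this text tells all that it offers.
- The arm moves only by the tool move_arm, never from a script. Its argument "plan" is a list of rows, each a list of 7 numbers: the turn, a rotation vector about the tool's x, y, z in units of 6 degrees (1.0 is 6 degrees), then the shift along the tool's x, y, z in units of 25 mm (1.0 is 25 mm), then the finger opening in mm, from 0 to 93. A call has exactly 10 rows; each row shifts and turns the commanded pose from where the row before left it, along the tool's axes as they then stand; what a row does not reach is not made up. A row lasts 1/10 s, in which the tool goes at most 50 mm and 8.59 degrees, less where a joint would pass 70% of its speed; a pose out of reach is approached as far as the arm can. A call is refused whole if a number of a shift passes 1 or a number of a turn 1, either way. A call with a gripper value outside its range is refused whole. The fingers move at their own pace and stop on an object; "force" is the grip in N (left out, the last holds). Time passes only in rows, so rows that do not move let the fingers close, or fill a call up. It gives the time, the measured TCP pose, the force, the opening and the grip force at its end, in the units of the state.
- read_state(): the state, without advancing time (a new reading comes with each control period).
- read_camera(name): name is "side" or "top" or "wrist"; returns a dict with "frame" (420x560x3 uint8, red, green, blue), "z_map" (420x560 float32, m along the optical axis (not along the pixel's ray), 0 where there is no reading), "fx", "fy", "cx", "cy" (pixels), "distortion" ([k1, k2, p1, p2, k3] as OpenCV has them; the pictures are not rectified), "rvec" (rotation vector, rad) and "tvec" (3), from world to camera coordinates, as OpenCV has them. Camera axes: x right, y down, z forward; pixel columns grow to the right and rows downward; lengths in m; the calibration is good to about 2 mm. A picture is of the moment at which its call begins.
- close_job(): hands the job in; it is judged then, once.
The state is a dict: "t": time; "q": joint angles; "dq": joint speeds; "joint_torque": joint torques, N m; "tool_pos": TCP position; "orientation": TCP orientation; "force": force on the tool from outside, world axes, zero at the start; "wrist_torque": the same for the moment, N m; "opening": finger opening in m; "gripper_force": force on a finger pad.
Only numpy, scipy, OpenCV 4.12 (cv2) and the standard library are available. Lean on these libraries where they do the work, as an engineer would, in place of code of your own. Each camera call takes 0.05 s, during which the arm holds its last target. There are 200 camera calls.

### The job

Lay every sample board there is in the rolling jig, slats up, and push them home: far edges against the back fence, and side by side in a closed row against the raised stop at its left end. Then take the hand roller from its rest and roll over the row with firm pressure until every slat is pressed fully home, pressing slats only with the roller, never with the gripper. Put the roller back upright on its rest, and last press the jig's clear cover shut until it has snapped past its catches, with the boards still against the stops under it; leave the tall can standing.

Things in the scene. Friction and masses are not known exactly. Their poses are not given: they have to be found in the camera images.
- jig: Fixed rolling jig, origin under its middle: an aluminium plate 150 (x) x 280 (y) x 8 mm; at yaw 0 x points away from the robot, y left. A low fence along the far side and an end stop on the left stand 8 mm above the plate's top and are 8 mm thick. Two catch posts (9 x 14 mm, 41 mm tall from the worktop) stand at the front corners, at x -69, y +132 and -132 mm.
- jig_corner (a point): Corner on the plate's top (8 mm above the worktop) where fence and end stop meet; axes as the jig's. Fence face: x=0 here; stop face: y=0. The free floor runs 125 mm in -x and 265 mm in -y. Boards are home with centres 40 mm in -x and 30, 90, 150 mm in -y (first, second, third): within 3.5 mm of the fence, gaps in the row under 3 mm each, turned under 0.05 rad.
- cover_hinge (a point): Middle of the cover's hinge line, which runs along the jig's y, 18 mm beyond the fence face, 32 mm above the worktop; axes as the jig's. The cover reaches 125 mm from it, is 278 mm long (y) and 5 mm thick. Shut, its top is 35 mm above the worktop and it clears boards even with slats up.
- cover (a joint): Angle of the clear cover (rad): 0 shut, 2.0 fully open, starts at 1.8 to 1.95, leaning back beyond the fence. A stiff hinge holds it anywhere (about 2 N at its edge moves it). Push it over toward the robot from behind with closed fingers, then press down near its front edge; in the last 0.08 rad two spring balls resist (8 to 12 N at the edge) until it snaps below 0.028 (shut).
- cover_edge (a point): Middle of the cover's free edge, in mid thickness; x points from this edge to the hinge along the cover, z out of its outer face (up when shut).
- cover_grip (a point): Centre of the black grip block on the cover's outer face, 14 (along x) x 50 (y) mm, 20 mm tall, 23 mm from the free edge; axes as cover_edge. Its top is 22.5 mm out from mid thickness of the cover.
- board_a_centre (a point): Centre (4 mm above the underside) of sample board a: a loose wooden board 80 (its x) x 60 (its y) x 8 mm, 0.16 kg, with three grey laminate slats on top (56 x 11 mm, along its x, 13.5 mm apart in y, 11 mm in from the sides). All boards are alike; two or three are present. Grasp it across its 60 mm; a half turn makes no difference. z is up.
- board_b_centre (a point): Centre (4 mm above the underside) of sample board b: a loose wooden board 80 (its x) x 60 (its y) x 8 mm, 0.16 kg, with three grey laminate slats on top (56 x 11 mm, along its x, 13.5 mm apart in y, 11 mm in from the sides). All boards are alike; two or three are present. Grasp it across its 60 mm; a half turn makes no difference. z is up.
- board_c_centre (a point): Centre (4 mm above the underside) of sample board c: a loose wooden board 80 (its x) x 60 (its y) x 8 mm, 0.16 kg, with three grey laminate slats on top (56 x 11 mm, along its x, 13.5 mm apart in y, 11 mm in from the sides). All boards are alike; two or three are present. Grasp it across its 60 mm; a half turn makes no difference. z is up.
- slat_a1 (a joint): How far slat 1 (at +13.5 mm in y) of board a has been pressed in (m): 0 stands 5 mm above the board's top, 0.004 fully home, 1 mm above; counts as home beyond 0.003. It moves under about 5 N and stays; it cannot be drawn out again.
- slat_a2 (a joint): How far slat 2 (at +0.0 mm in y) of board a has been pressed in (m): 0 stands 5 mm above the board's top, 0.004 fully home, 1 mm above; counts as home beyond 0.003. It moves under about 5 N and stays; it cannot be drawn out again.
- slat_a3 (a joint): How far slat 3 (at -13.5 mm in y) of board a has been pressed in (m): 0 stands 5 mm above the board's top, 0.004 fully home, 1 mm above; counts as home beyond 0.003. It moves under about 5 N and stays; it cannot be drawn out again.
- slat_b1 (a joint): How far slat 1 (at +13.5 mm in y) of board b has been pressed in (m): 0 stands 5 mm above the board's top, 0.004 fully home, 1 mm above; counts as home beyond 0.003. It moves under about 5 N and stays; it cannot be drawn out again.
- slat_b2 (a joint): How far slat 2 (at +0.0 mm in y) of board b has been pressed in (m): 0 stands 5 mm above the board's top, 0.004 fully home, 1 mm above; counts as home beyond 0.003. It moves under about 5 N and stays; it cannot be drawn out again.
- slat_b3 (a joint): How far slat 3 (at -13.5 mm in y) of board b has been pressed in (m): 0 stands 5 mm above the board's top, 0.004 fully home, 1 mm above; counts as home beyond 0.003. It moves under about 5 N and stays; it cannot be drawn out again.
- slat_c1 (a joint): How far slat 1 (at +13.5 mm in y) of board c has been pressed in (m): 0 stands 5 mm above the board's top, 0.004 fully home, 1 mm above; counts as home beyond 0.003. It moves under about 5 N and stays; it cannot be drawn out again.
- slat_c2 (a joint): How far slat 2 (at +0.0 mm in y) of board c has been pressed in (m): 0 stands 5 mm above the board's top, 0.004 fully home, 1 mm above; counts as home beyond 0.003. It moves under about 5 N and stays; it cannot be drawn out again.
- slat_c3 (a joint): How far slat 3 (at -13.5 mm in y) of board c has been pressed in (m): 0 stands 5 mm above the board's top, 0.004 fully home, 1 mm above; counts as home beyond 0.003. It moves under about 5 N and stays; it cannot be drawn out again.
- roller_grip (a point): Grasp point of the hand roller (0.42 kg), 82 mm above its wheel's bottom, in a wooden grip 40 (x) x 28 (y) mm that spans 54 to 106 mm above the wheel's bottom. Below, a crossbar 112 (x) x 30 x 8 mm, underside at 46 mm, carries a rubber wheel, radius 20, length 66 mm, axle along the roller's x: it rolls along y. Grasped across its 28 mm it stays upright when it rolls.
- wheel (a joint): Turn of the roller's wheel on its axle (rad); turns freely. Do not press the boards with more than 60 N.
- rest: Fixed rest of the roller, origin on the worktop at its middle: two rails 104 mm apart along its x (each 14 mm in x, 60 mm in y, 50 mm high). The ends of the roller's crossbar lie on them, roller x along the rest's x (either way round), wheel hanging 4 mm above the worktop: roller_grip is then 86 mm above the worktop, over the rest's middle within 15 mm.
- tall_can: Tall blue and white aerosol can standing at the back, 53 mm wide, 284 mm tall; a bystander, origin under its base.
- gear: Printed gear lying on the worktop among the boards, 41 mm wide, 14 mm tall; a bystander, origin under it.
There are look-alikes about, which are no part of the job. Leave any green or yellow look-alike of the part that bears board_c_centre alone.

How it is judged:
On the way, in this order (a step that is already met when the one before it is completed fails the run):
1. every board lies in the jig against the fence, in a closed row from the end stop (x of board_a_centre in the frame of jig_corner between -0.0435 and -0.0375 m and z of board_a_centre in the frame of jig_corner between -0.002 and 0.008 m and angle between the x axis of each of board_a_centre, board_b_centre, board_c_centre and the x axis of jig_corner, either way round below 0.05 rad and (y of board_a_centre in the frame of jig_corner between -0.0335 and -0.0275 m or y of board_a_centre in the frame of jig_corner between -0.096 and -0.0875 m or y of board_a_centre in the frame of jig_corner between -0.1585 and -0.1475 m) and x of board_b_centre in the frame of jig_corner between -0.0435 and -0.0375 m and z of board_b_centre in the frame of jig_corner between -0.002 and 0.008 m and (y of board_b_centre in the frame of jig_corner between -0.0335 and -0.0275 m or y of board_b_centre in the frame of jig_corner between -0.096 and -0.0875 m or y of board_b_centre in the frame of jig_corner between -0.1585 and -0.1475 m) and x of board_c_centre in the frame of jig_corner between -0.0435 and -0.0375 m and z of board_c_centre in the frame of jig_corner between -0.002 and 0.008 m and (y of board_c_centre in the frame of jig_corner between -0.0335 and -0.0275 m or y of board_c_centre in the frame of jig_corner between -0.096 and -0.0875 m or y of board_c_centre in the frame of jig_corner between -0.1585 and -0.1475 m)), for 0.2 s.
2. the roller's wheel turns while pressing on a board ((velocity of joint wheel above 0.3 rad/s or velocity of joint wheel below -0.3 rad/s) and (contact force between wheel and board_a above 2 N or contact force between wheel and board_b above 2 N or contact force between wheel and board_c above 2 N)), for 0.2 s.
3. every slat is pressed home (value of joint each of slat_a1, slat_a2, slat_a3, slat_b1, slat_b2, slat_b3, slat_c1, slat_c2, slat_c3 above 0.003 m), for 0.2 s.
4. the roller is back on its rest, released (horizontal distance between roller_grip and rest below 0.015 m and height (world z) of roller_grip between 0.078 and 0.092 m and angle between roller_grip's own z axis and vertical below 0.1 rad and contact force between the fingers and roller below 0.1 N), for 0.2 s.
5. the cover is shut past its catches (value of joint cover below 0.028 rad), for 0.2 s.
At the end, for the whole second after the job is handed in: Each board present is in the jig, far edge within 3.5 mm of the fence, in a closed row from the end stop (gaps under 3 mm), within 0.05 rad; each slat is in by over 3 mm; the roller is upright on its rest within 15 mm, released; the cover is below 0.028 rad (all of step 1 and all of step 3 and all of step 4 and value of joint cover below 0.028 rad); the robot touches nothing.
It fails at once if the gripper presses on a slat (contact force between the fingers and slat_a1 above 3 N or contact force between the fingers and slat_a2 above 3 N or contact force between the fingers and slat_a3 above 3 N or contact force between the fingers and slat_b1 above 3 N or contact force between the fingers and slat_b2 above 3 N or contact force between the fingers and slat_b3 above 3 N or contact force between the fingers and slat_c1 above 3 N or contact force between the fingers and slat_c2 above 3 N or contact force between the fingers and slat_c3 above 3 N).
It fails at once if a board is pressed with more than 60 N by the wheel (contact force between wheel and board_a above 60 N or contact force between wheel and board_b above 60 N or contact force between wheel and board_c above 60 N).
It fails at once if the tall can is knocked over (angle between tall_can's own z axis and vertical above 0.5 rad).
Of board_a, board_b, board_c only 2 to 3 are there at a start; the rules pass over those that are not, and their reading is None.
At some moment in a run one of board_a, board_b, board_c may be knocked a few centimetres aside while the robot is not near it.
It also fails if it takes over 210 s, if anything falls off the work surface, if the arm or the gripper's body presses on something with over 40 N, if the wrist force passes 120 N, or if a joint passes its speed limit or range.

## Working session

There is one attempt and no reset: what is moved stays moved. The work goes in short steps, Python scripts to look and compute and a tool call to move; the robot and the scene stay as the last step left them, time stands still between calls to the robot, and variables do not carry over. Pictures are saved under pics/ and viewed, at most 14 in all, crops included, and the job is handed in when it is done.

Besides the shell and the picture viewer there is one more tool, called after "Request:" as name(argument=value, ...), one argument or row to a line, values as JSON. move_arm: Moves the arm, as the interface text tells. Its arguments: {"type":"object","properties":{"plan":{"type":"array","items":{"type":"array","items":{"type":"number"}}},"force":{"type":"number"}},"required":["plan"]}

```bash
mkdir -p pics
cat > h.py <<'E'
import numpy as np, cv2
from plant import read_state, read_camera, close_job, tips_ahead
def cam(n):
    c=read_camera(n); c['K']=np.array([[c['fx'],0,c['cx']],[0,c['fy'],c['cy']],[0,0,1.]])
    c['d']=np.array(c['distortion'],float); c['R']=cv2.Rodrigues(np.array(c['rvec'],float))[0]; c['t']=np.array(c['tvec'],float).ravel(); return c
def save(c,name): cv2.imwrite('pics/'+name,c['frame'][:,:,::-1])
def ray(c,uv):
    p=cv2.undistortPoints(np.array(uv,float).reshape(-1,1,2),c['K'],c['d']).reshape(-1,2)
    d=np.c_[p,np.ones(len(p))]@c['R']; return -c['R'].T@c['t'],d
def plane(c,uv,z):
    o,d=ray(c,uv); return o+d*((z-o[2])/d[:,2])[:,None]
def cloud(c):
    v,u=np.mgrid[0:420,0:560]; p=cv2.undistortPoints(np.c_[u.ravel(),v.ravel()].astype(float).reshape(-1,1,2),c['K'],c['d']).reshape(-1,2)
    z=c['z_map'].ravel(); X=np.c_[p*z[:,None],z]; return ((X-c['t'])@c['R']).reshape(420,560,3)
def proj(c,P): return cv2.projectPoints(np.array(P,float).reshape(-1,3),np.array(c['rvec'],float),c['t'],c['K'],c['d'])[0].reshape(-1,2)
E
python3 - <<'E'
from h import *
s=read_state(); print({k:np.round(v,3).tolist() for k,v in s.items()},tips_ahead)
for n in('top','side'):
    c=cam(n); save(c,n+'0.png'); o=-c['R'].T@c['t']; print(n,o,c['R'][2]); np.savez('/tmp/'+n,xyz=cloud(c),f=c['frame'])
E
```

```text
{'t': 0.0, 'q': [1.021, 0.131, 1.489, 0.0, 1.523, -0.085], 'dq': [0.001, -0.001, 0.001, -0.001, -0.001, 0.001], 'joint_torque': [0.0, -55.985, -49.175, 0.077, 0.036, -0.0], 'tool_pos': [0.269, 0.536, 0.229], 'orientation': [-0.723, -3.057, 0.003], 'force': [0.847, 0.117, -0.102], 'wrist_torque': [0.008, 0.028, -0.02], 'gripper_force': 0.0, 'opening': 0.093} 0.011
top [0.45541073 0.04444828 1.14994899] [ 0.08754933 -0.00198803 -0.9961582 ]
side [0.52393723 1.1737515  0.71019818] [ 0.03204402 -0.87187897 -0.48867192]
```

View pics/top0.png

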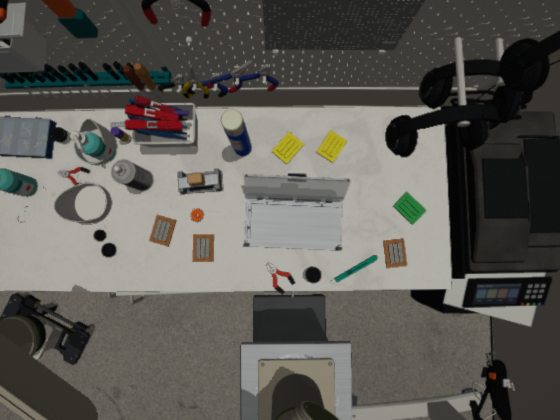

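View pics/side0.png

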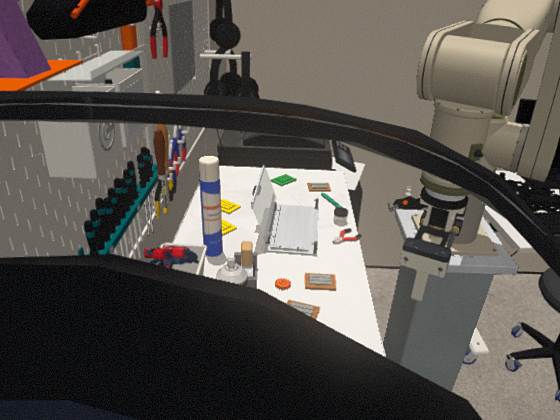

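The top view shows three brown boards with grey slats at (163,230), (203,247) and (395,253). The look-alikes are yellow at (288,148) and (332,146) and green at (409,208). The roller is at (199,180), the gear at (197,215), the can at (237,133) and the jig around (293,222). The side view agrees: the brown boards are at (303,308), (320,281) and (318,187). I choose the three brown ones.

```bash
cat >> h.py <<'E'
def boards(c,z=0.008,off=(0,0),X=None):
    "brown board blobs, with slats closed in -> centre, yaw of 80 mm axis, size"
    h=cv2.cvtColor(c['frame'],cv2.COLOR_RGB2HSV); 
    m=((h[...,0]<18)&(h[...,1]>90)&(h[...,2]>50)).astype(np.uint8)
    m=cv2.morphologyEx(m,cv2.MORPH_CLOSE,np.ones((3,3),np.uint8))
    out=[]
    for k in cv2.findContours(m,cv2.RETR_EXTERNAL,cv2.CHAIN_APPROX_NONE)[0]:
        if len(k)<15: continue
        P=plane(c,k.reshape(-1,2),z); 
        (x,y),(w,l),a=cv2.minAreaRect((P[:,:2]*1000).astype(np.float32))
        a=np.deg2rad(a)
        if l<w: w,l=l,w
        else: a+=np.pi/2
        a=(a+np.pi/2)%np.pi-np.pi/2
        if 15<w<130 and l<200: out.append((k.reshape(-1,2).mean(0).round(),round(x,1),round(y,1),round(w,1),round(l,1),round(a,3)))
    return out
E
python3 - <<'E'
from h import *
c=cam('top')
for b in boards(c): print(*b)
D=cloud(c)
f=c['frame'][:, :, ::-1]
j=cv2.resize(f[160:265,230:365],None,fx=5.5,fy=5.5,interpolation=cv2.INTER_CUBIC)
r=cv2.resize(f[160:270,145:235],None,fx=5.3,fy=5.3,interpolation=cv2.INTER_CUBIC)
cv2.imwrite('pics/jig0.png',j); cv2.imwrite('pics/rest0.png',r)
for v in range(170,256,6): print(v,' '.join('%4d'%(1000*D[v,u,2]) for u in range(236,356,6)))
print('rest')
for v in range(164,200,3): print(v,' '.join('%4d'%(1000*D[v,u,2]) for u in range(172,230,3)))
np.save('/tmp/D',D)
E
```

```text
[492. 376.] 47.2 -572.2 18.1 20.4 -0.023
[278. 277.] 342.2 46.6 38.4 57.7 -0.881
[395. 253.] 407.1 -293.2 58.4 78.2 0.096
[203. 248.] 427.0 264.8 58.5 78.1 -0.004
[162. 230.] 477.9 384.3 58.5 77.9 -0.279
[197. 214.] 523.0 282.8 35.3 38.1 0.011
[195. 179.] 627.8 289.1 34.4 46.8 -1.455
[ 73. 174.] 645.1 659.5 34.8 53.6 -0.227
[151. 125.] 791.3 425.1 19.2 37.8 1.309
[152. 110.] 837.7 423.6 40.5 48.9 -1.543
[126.  68.] 973.5 508.6 16.4 19.2 0.482
[139.  69.] 970.1 468.3 30.3 46.2 0.776
[202.  21.] 1127.2 277.2 17.3 48.7 0.36
[ 2. 13.] 1175.1 925.2 20.6 44.6 0.106
[60.  7.] 1180.6 741.8 58.6 118.4 1.521
170    0    0    1    2    2    0    2    0    0    1    0    2    0   -2 1149    2    3    4   -2    1
176    0   -1  145  148  145  148  150  150  149  149  147  127   -1    6    0    3    3    0    0    3
182    0    0  115  121  120  123  121  131  123  127  126  129  134  133  134  135  140  141  141  143
188    0    4   83   88   86   89   90   90   97   93   97   98   99  100  104  104  103  106  107   -2
194   -1    0   45   54   49   53   55   59   58   61   59   64   66   67   69
[... 1618 characters left out ...]
9  104  112  109  111  106  107   61   58   56   59   59   33    0   -1    0
182    0    2   49   60   58   56  111  112  107  107   99   55   59   58   59   61   33    0    0    0
185   -2    0   47   58   54   60   56   72   65   59   54   53   37   39    1   46   36    1    1    2
188   -1    0   49   46   36    2   38   34   34   30   34   24    4 1149    2   47   41   -1    0    0
191    0    3    2   48   33    3    4    7    0    6    1    0    6    1    0    0   -1    5    3    1
194    1   -4   -1    4    0   -2   -1   -1    1   -1    2   -1    2    0    0    2   -2    0    0    5
197    6    1    0    1    2    0    1    0    5    0    2    3   -2    1   -1    0   -2   -1    0    2
```

View pics/jig0.png

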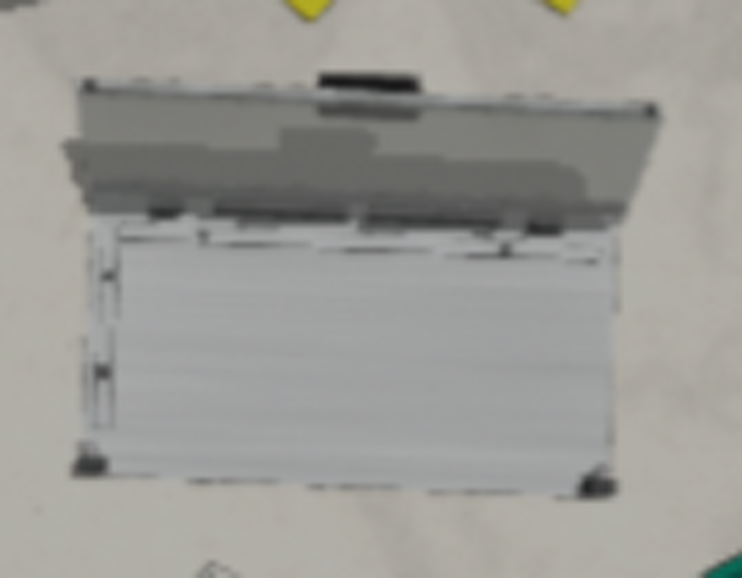

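View pics/rest0.png

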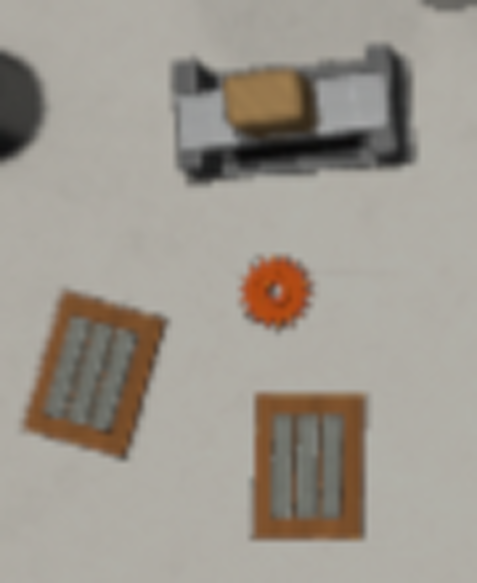

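The jig crop shows the fence/stop inner corner at (120,240), the fence line running to (600,262), and the plate's front edge from (75,475) to (600,497). In the rest crop the roller lies across its rails, with the boards and gear below it. All three brown boards have grey slats. Next I measure the jig, rest and can.

Run:
```python
from h import *
c=cam('top'); D=np.load('/tmp/D.npy')
J=lambda p:np.array(p)/5.5+[230,160]-0.41
def line(a,b,z):
    P=plane(c,[J(a),J(b)],z); d=P[1]-P[0]; return P[:,:2].round(4).tolist(), round(float(np.linalg.norm(d)),4), round(float(np.arctan2(d[1],d[0])),4)
print('fence',line([120,240],[600,262],.016), 'z8', line([120,240],[600,262],.008))
print('stop',line([120,240],[112,430],.016))
print('front',line([75,475],[600,497],.008))
print('right',line([612,490],[615,235],.008))
print('posts',line([90,458],[598,481],.041))
print('cover edge ends',line([82,85],[660,108],.150))
# masked z stats
m=(D[...,2]>.035)&(D[...,2]<.075)
def rect(m,win,lab):
    mm=np.zeros_like(m); u0,u1,v0,v1=win; mm[v0:v1,u0:u1]=m[v0:v1,u0:u1]
    P=D[mm][:,:2]; r=cv2.minAreaRect((P*1000).astype(np.float32)); print(lab,len(P),P.mean(0),r)
rect((D[...,2]>.042)&(D[...,2]<.065),(170,230,160,196),'rest')
rect((D[...,2]>.095)&(D[...,2]<.12),(170,230,160,196),'grip')
rect((D[...,2]>.24)&(D[...,2]<.3),(215,260,100,165),'cantop')
rect((D[...,2]>.035)&(D[...,2]<.048),(236,256,238,252),'postL'); rect((D[...,2]>.035)&(D[...,2]<.048),(330,350,240,256),'postR')
mm=np.zeros(D.shape[:2],bool); mm[172:202,240:352]=1; mm&=(D[...,2]>.04)&(D[...,2]<.16)
P=D[mm]; q=P-P.mean(0); n=np.linalg.svd(q,full_matrices=False)[2][2]; print('cover n',n,P.mean(0),P.min(0),P.max(0))
```

```text
fence ([[0.5542, 0.1229], [0.5406, -0.1306]], 0.2539, -1.6243) z8 ([[0.5549, 0.1234], [0.5412, -0.1319]], 0.2557, -1.6243)
stop ([[0.5542, 0.1229], [0.4542, 0.1272]], 0.1001, 3.0978)
front ([[0.4307, 0.1474], [0.4169, -0.1294]], 0.2772, -1.6205)
right ([[0.4205, -0.1358], [0.5556, -0.1402]], 0.1351, -0.0322)
posts ([[0.44, 0.1367], [0.4262, -0.1235]], 0.2606, -1.6239)
cover edge ends ([[0.6156, 0.1313], [0.6028, -0.1397]], 0.2714, -1.618)
rest 403 [0.61746236 0.26812022] ((619.853759765625, 272.1507263183594), (58.753421783447266, 119.21263122558594), 4.17570161819458)
grip 162 [0.61573286 0.26919229] ((616.1680908203125, 270.4815673828125), (28.643692016601562, 40.852420806884766), 6.206963062286377)
cantop 458 [0.71810004 0.14814099] ((721.46630859375, 149.86720275878906), (47.81919860839844, 47.564353942871094), 42.889007568359375)
postL 22 [0.43924433 0.13659681] ((441.0166320800781, 136.67333984375), (14.023898124694824, 11.709553718566895), 0.06667962670326233)
postR 20 [ 0.42460127 -0.12673856] ((426.2542419433594, -127.0526123046875), (14.673062324523926, 11.27745532989502), 89.04269409179688)
cover n [ 0.92964867 -0.04864383 -0.36522203] [ 0.5908697  -0.00340705  0.10312652] [ 0.55915134 -0.14246834  0.04010942] [0.62412966 0.13603817 0.15670226]
```

```bash
cat > go.py <<'E'
"usage: go.py x,y,z,phi,n  ... : rows (in tool axes/units) from the present pose through the targets, phi = yaw of tool x, tool down"
import sys
from h import *
from scipy.spatial.transform import Rotation as R
s=read_state(); p=np.array(s['tool_pos']); r=R.from_rotvec(s['orientation']); x=r.as_matrix()[:,0]
print('t %.1f'%s['t'],p.round(4),'phi %.3f'%np.arctan2(x[1],x[0]),'open %.3f F'%s['opening'],np.round(s['force'],1),'q',np.round(s['q'],2))
for a in sys.argv[1:]:
    *T,phi,n=[float(v) for v in a.split(',')]; n=int(n)
    rt=R.from_matrix(np.array([[np.cos(phi),np.sin(phi),0],[np.sin(phi),-np.cos(phi),0],[0,0,-1]]).T)
    w=(r.inv()*rt).as_rotvec()/n; d=(np.array(T)-p)/n
    print('->',a)
    for i in range(n):
        print([round(float(v),2) for v in np.r_[w/np.deg2rad(6), r.as_matrix().T@d/.025]]); r=r*R.from_rotvec(w); 
    p=np.array(T)
E
python3 go.py 0.478,0.384,0.1,2.863,9 0.478,0.384,0.0135,2.863,4
```

```text
t 0.2 [0.2688 0.5361 0.229 ] phi 2.677 open 0.093 F [ 0.2 -0.7 -0.2] q [ 1.02  0.13  1.49 -0.    1.52 -0.09]
-> 0.478,0.384,0.1,2.863,9
[-0.0, -0.0, -0.2, -1.13, -0.19, 0.57]
[-0.0, -0.0, -0.2, -1.13, -0.21, 0.57]
[-0.0, -0.0, -0.2, -1.13, -0.23, 0.57]
[-0.0, -0.0, -0.2, -1.12, -0.26, 0.57]
[-0.0, -0.0, -0.2, -1.11, -0.28, 0.57]
[-0.0, -0.0, -0.2, -1.11, -0.3, 0.57]
[-0.0, -0.0, -0.2, -1.1, -0.33, 0.57]
[-0.0, -0.0, -0.2, -1.1, -0.35, 0.57]
[-0.0, -0.0, -0.2, -1.09, -0.37, 0.57]
-> 0.478,0.384,0.0135,2.863,4
[-0.0, -0.0, -0.0, -0.0, 0.0, 0.87]
[-0.0, -0.0, -0.0, -0.0, 0.0, 0.87]
[-0.0, -0.0, -0.0, -0.0, 0.0, 0.87]
[-0.0, -0.0, -0.0, -0.0, 0.0, 0.87]
```

```bash
cat > go.py <<'E'
"usage: go.py x,y,z,phi ... : turn, then shift after the turn, in move units, from the present pose through the targets; phi = yaw of tool x, tool down"
import sys
from h import *
from scipy.spatial.transform import Rotation as R
s=read_state(); p=np.array(s['tool_pos']); r=R.from_rotvec(s['orientation']); x=r.as_matrix()[:,0]
print('t %.1f'%s['t'],p.round(4),'phi %.3f'%np.arctan2(x[1],x[0]),'open %.3f F'%s['opening'],np.round(s['force'],1),'q',np.round(s['q'],2))
for a in sys.argv[1:]:
    *T,phi=[float(v) for v in a.split(',')]
    rt=R.from_matrix(np.array([[np.cos(phi),np.sin(phi),0],[np.sin(phi),-np.cos(phi),0],[0,0,-1]]).T)
    print('->',a,'turn',((r.inv()*rt).as_rotvec()/np.deg2rad(6)).round(2),'shift',(rt.as_matrix().T@(np.array(T)-p)/.025).round(2)); r=rt; p=np.array(T)
E
python3 go.py 0.478,0.384,0.1,2.863 0.478,0.384,0.0135,2.863
```

```text
t 0.2 [0.2688 0.5361 0.229 ] phi 2.677 open 0.093 F [ 0.2 -0.7 -0.2] q [ 1.02  0.13  1.49 -0.    1.52 -0.09]
-> 0.478,0.384,0.1,2.863 turn [-0.01 -0.   -1.78] shift [-9.72 -3.55  5.16]
-> 0.478,0.384,0.0135,2.863 turn [0. 0. 0.] shift [0.   0.   3.46]
```

Request:
move_arm(
  plan=[
    [0, 0, -0.89, 0, 0, 0.58, 93],
    [0, 0, -0.89, 0, 0, 0.58, 93],
    [0, 0, 0, -0.97, -0.35, 0.4, 93],
    [0, 0, 0, -0.97, -0.35, 0.4, 93],
    [0, 0, 0, -0.97, -0.35, 0.4, 93],
    [0, 0, 0, -0.97, -0.36, 0.4, 93],
    [0, 0, 0, -0.97, -0.36, 0.4, 93],
    [0, 0, 0, -0.97, -0.36, 0.4, 93],
    [0, 0, 0, -0.97, -0.36, 0.4, 93],
    [0, 0, 0, -0.97, -0.36, 0.4, 93],
  ],
  force=30,
)

```text
t: 1.2
tool_pos: [0.4365, 0.4137, 0.12]
orientation: [-0.436, -3.111, 0.0]
force: [-0.4, 0.3, 0.2]
opening: 0.0932
gripper_force: 0.0
```

Request:
move_arm(
  plan=[
    [0, 0, 0, -0.98, -0.35, 0.4, 93],
    [0, 0, 0, -0.98, -0.36, 0.4, 93],
    [0, 0, 0, 0, 0, 0, 93],
    [0, 0, 0, 0, 0, 0, 93],
    [0, 0, 0, 0, 0, 0.5, 93],
    [0, 0, 0, 0, 0, 0.5, 93],
    [0, 0, 0, 0, 0, 0.5, 93],
    [0, 0, 0, 0, 0, 0, 93],
    [0, 0, 0, 0, 0, 0, 93],
    [0, 0, 0, 0, 0, 0, 93],
  ],
)

```text
t: 2.2
tool_pos: [0.4783, 0.3843, 0.0635]
orientation: [0.435, 3.111, 0.001]
force: [0.2, 0.7, 0.6]
opening: 0.0927
gripper_force: 0.0
```

```bash
python3 go.py 0.478,0.384,0.0135,2.863
python3 - <<'E'
from h import *
c=cam('wrist'); save(c,'w1.png')
for b in boards(c): print(*b)
E
```

```text
t 2.2 [0.4783 0.3843 0.0635] phi 2.863 open 0.093 F [0.2 0.7 0.6] q [ 0.59  0.3   1.61  0.    1.23 -0.7 ]
-> 0.478,0.384,0.0135,2.863 turn [0. 0. 0.] shift [ 0.01 -0.02  2.  ]
[278. 224.] 477.4 385.8 58.5 78.7 -0.273
[ 98. 201.] 426.8 267.3 61.4 78.5 -0.014
```

View pics/w1.png

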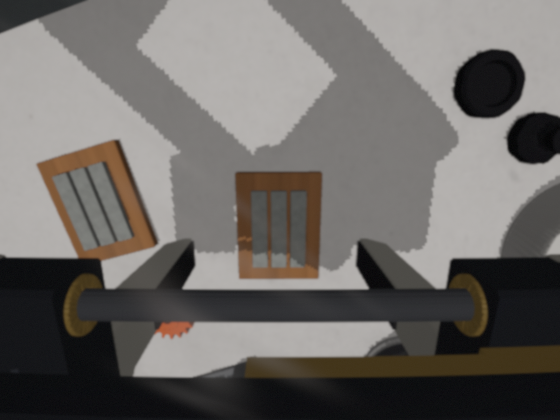

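The wrist view shows the board at (278,224), centred between the fingers. The ray result (477,386 mm, 58.5x78.7 mm, yaw -0.273) matches the top view, and it is brown with three grey slats, so I grasp it.

Request:
move_arm(
  plan=[
    [0, 0, 0, 0, 0, 0.5, 93],
    [0, 0, 0, 0, 0, 0.5, 93],
    [0, 0, 0, 0, 0, 0.5, 93],
    [0, 0, 0, 0, 0, 0.5, 93],
    [0, 0, 0, 0, 0, 0, 52],
    [0, 0, 0, 0, 0, 0, 52],
    [0, 0, 0, 0, 0, 0, 52],
    [0, 0, 0, 0, 0, 0, 52],
    [0, 0, 0, 0, 0, 0, 52],
    [0, 0, 0, 0, 0, 0, 52],
  ],
)

```text
t: 3.25
tool_pos: [0.478, 0.3839, 0.0129]
orientation: [-0.436, -3.111, 0.0]
force: [-0.1, 0.2, -0.9]
opening: 0.0593
gripper_force: 30.0
```

Request:
move_arm(
  plan=[
    [0, 0, 0, 0, 0, 0, 52],
    [0, 0, 0, 0, 0, 0, 52],
    [0, 0, -0.5, 0, 0, -0.4, 52],
    [0, 0, -0.5, 0, 0, -0.5, 52],
    [0, 0, -0.5, 0, 0, -0.5, 52],
    [0, 0, -0.65, 0, 0, -0.5, 52],
    [0, 0, 0, 0, 0, -0.5, 52],
    [0, 0, 0, 0, 0, -0.2, 52],
    [0, 0, 0, 0, 0, 0, 52],
    [0, 0, 0, 0, 0, 0, 52],
  ],
)

```text
t: 4.25
tool_pos: [0.4779, 0.3838, 0.0777]
orientation: [-0.085, -3.14, 0.001]
force: [-0.0, -0.5, -2.5]
opening: 0.0595
gripper_force: 30.0
```

```bash
sed -i "s/^for a in sys.argv\[1:\]:/C=np.array([.555,.1235]); yaw=-.053\nfor a in sys.argv[1:]:\n    if a[0]=='J':\n        lx,ly,z=[float(v) for v in a[1:].split(',')]; w=C+np.array([[np.cos(yaw),-np.sin(yaw)],[np.sin(yaw),np.cos(yaw)]])@[lx,ly]; a='%.4f,%.4f,%.4f,%.4f'%(*w,z,np.pi+yaw)/" go.py; python3 go.py J-.045,-.058,.07 J-.045,-.058,.022
```

```text
t 4.2 [0.4779 0.3838 0.0777] phi 3.087 open 0.060 F [-0.  -0.5 -2.5] q [ 0.59  0.28  1.6  -0.    1.26 -0.92]
-> 0.5070,0.0680,0.0700,3.0886 turn [-0.   -0.   -0.01] shift [ -1.83 -12.55   0.31]
-> 0.5070,0.0680,0.0220,3.0886 turn [0. 0. 0.] shift [0.   0.   1.92]
```

Request:
move_arm(
  plan=[
    [0, 0, 0, -0.13, -0.9, 0, 52],
    [0, 0, 0, -0.13, -0.9, 0, 52],
    [0, 0, 0, -0.13, -0.9, 0, 52],
    [0, 0, 0, -0.13, -0.9, 0, 52],
    [0, 0, 0, -0.13, -0.9, 0, 52],
    [0, 0, 0, -0.13, -0.9, 0, 52],
    [0, 0, 0, -0.13, -0.9, 0, 52],
    [0, 0, 0, -0.13, -0.9, 0, 52],
    [0, 0, 0, -0.13, -0.9, 0, 52],
    [0, 0, 0, -0.13, -0.9, 0, 52],
  ],
)

```text
t: 5.25
tool_pos: [0.4979, 0.1565, 0.0772]
orientation: [-0.085, -3.139, 0.001]
force: [-0.3, 0.1, -1.6]
opening: 0.0592
gripper_force: 30.0
```

Request:
move_arm(
  plan=[
    [0, 0, 0, -0.13, -0.9, 0, 52],
    [0, 0, 0, -0.13, -0.9, 0, 52],
    [0, 0, 0, -0.13, -0.9, 0, 52],
    [0, 0, 0, -0.13, -0.85, 0, 52],
    [0, 0, 0, 0, 0, 0, 52],
    [0, 0, 0, 0, 0, 0.5, 52],
    [0, 0, 0, 0, 0, 0.5, 52],
    [0, 0, 0, 0, 0, 0.5, 52],
    [0, 0, 0, 0, 0, 0.4, 52],
    [0, 0, 0, 0, 0, 0.33, 52],
  ],
)

```text
t: 6.25
tool_pos: [0.5059, 0.0687, 0.0207]
orientation: [-0.083, -3.139, 0.0]
force: [-2.8, 0.4, 24.7]
opening: 0.0595
gripper_force: 30.0
```

Request:
move_arm(
  plan=[
    [0, 0, 0, 0, 0, 0, 52],
    [0, 0, 0, 0, 0, 0, 72],
    [0, 0, 0, 0, 0, 0, 72],
    [0, 0, 0, 0, 0, 0, 72],
    [0, 0, 0, 0, 0, 0, 72],
    [0, 0, 0, 0, 0, -0.7, 72],
    [0, 0, 0, 0, 0, -0.7, 72],
    [0, 0, 0, 0, -0.5, -0.6, 40],
    [0, 0, 0, 0, -0.8, 0, 0],
    [0, 0, 0, 0, -0.9, 0, 0],
  ],
)

```text
t: 7.25
tool_pos: [0.5046, 0.0123, 0.0737]
orientation: [0.082, 3.138, -0.0]
force: [0.2, -0.8, 0.3]
opening: 0.053
gripper_force: 0.0
```

```bash
python3 go.py J-.043,-.118,.07
python3 - <<'E'
from h import *
c=cam('top')
for b in boards(c,.016): 
  if 50<b[3]<70: print(*b)
E
```

```text
t 7.2 [0.5046 0.0123 0.0737] phi 3.089 open 0.053 F [ 0.2 -0.8  0.3] q [-0.08  0.01  1.91 -0.    1.22 -1.6 ]
-> 0.5058,0.0079,0.0700,3.0886 turn [-0.    0.02  0.01] shift [-0.06 -0.17  0.15]
[395. 253.] 407.4 -290.8 58.0 77.7 0.096
[203. 248.] 427.2 263.3 58.1 77.6 -0.004
[60.  7.] 1175.5 737.0 58.1 117.6 1.521
```

Request:
move_arm(
  plan=[
    [0, 0, 0, 0.04, 0, 0, 0],
    [0, 0, 0, 0, 0, 0, 0],
    [0, 0, 0, 0, 0, 0, 0],
    [0, 0, 0, 0, 0, 0, 0],
    [0, 0, 0, 0, 0, 0.5, 0],
    [0, 0, 0, 0, 0, 0.5, 0],
    [0, 0, 0, 0, 0, 0.5, 0],
    [0, 0, 0, 0, 0, 0.4, 0],
    [0, 0, 0, 0, 0, 0.16, 0],
    [0, 0, 0, 0, 0.1, 0, 0],
  ],
)

```text
t: 8.3
tool_pos: [0.5024, 0.0157, 0.0201]
orientation: [-0.084, -3.139, 0.0]
force: [-0.6, 1.0, 0.4]
opening: 0.0003
gripper_force: 0.0
```

Request:
move_arm(
  plan=[
    [0, 0, 0, 0, 0.13, 0, 0],
    [0, 0, 0, 0, 0.13, 0, 0],
    [0, 0, 0, 0, 0.13, 0, 0],
    [0, 0, 0, 0, 0.13, 0, 0],
    [0, 0, 0, 0, 0.13, 0, 0],
    [0, 0, 0, 0, 0.13, 0, 0],
    [0, 0, 0, 0, 0.13, 0, 0],
    [0, 0, 0, 0, 0.13, 0, 0],
    [0, 0, 0, 0, 0.1, 0, 0],
    [0, 0, 0, 0, 0, 0, 0],
  ],
)

```text
t: 9.3
tool_pos: [0.5046, 0.0448, 0.0209]
orientation: [0.083, 3.14, 0.0]
force: [-0.4, 0.6, 0.1]
opening: 0.0006
gripper_force: 0.3
```

```bash
python3 go.py J-.045,-.0775,.022
```

```text
t 9.3 [0.5046 0.0448 0.0209] phi 3.089 open 0.001 F [-0.4  0.6  0.1] q [-0.01  0.09  1.93  0.    1.12 -1.53]
-> 0.5060,0.0485,0.0220,3.0886 turn [0. 0. 0.] shift [-0.05  0.15 -0.04]
```

Request:
move_arm(
  plan=[
    [0, 0, 0, 0, 0.05, 0, 0],
    [0, 0, 0, 0, 0.05, 0, 0],
    [0, 0, 0, 0, 0.05, 0, 0],
    [0, 0, 0, 0, 0.02, 0, 0],
    [0, 0, 0, 0, 0.02, 0, 0],
    [0, 0, 0, 0, 0, 0, 0],
    [0, 0, 0, 0, 0, 0, 0],
    [0, 0, 0, 0, 0, 0, 0],
    [0, 0, 0, 0, 0, 0, 0],
    [0, 0, 0, 0, 0, 0, 0],
  ],
)

```text
t: 10.3
tool_pos: [0.5049, 0.0491, 0.0209]
orientation: [0.084, 3.14, 0.0]
force: [0.3, -2.3, 0.7]
opening: 0.0001
gripper_force: 0.9
```

```bash
python3 go.py J-.045,-.0775,.022
python3 - <<'E'
from h import *
c=cam('wrist'); save(c,'w2.png')
for b in boards(c,.016): 
  if 40<b[3]<90: print(*b)
E
```

```text
t 10.3 [0.5049 0.0491 0.0209] phi 3.088 open 0.000 F [ 0.3 -2.3  0.7] q [-0.    0.09  1.93  0.    1.12 -1.52]
-> 0.5060,0.0485,0.0220,3.0886 turn [ 0.  0. -0.] shift [-0.05 -0.02 -0.04]
[354. 223.] 492.0 89.6 51.4 59.1 1.516
```

View pics/w2.png

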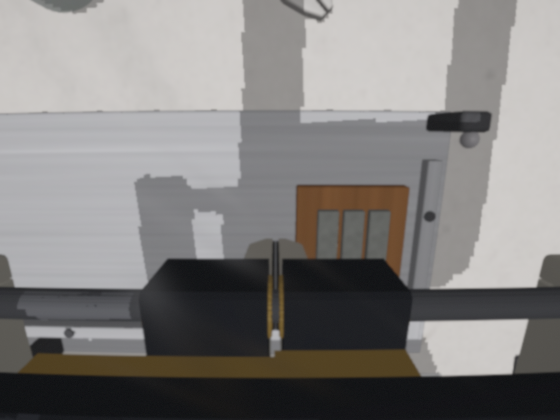

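The wrist view shows the board (296-406, top 186) with a gap of about 15 px, roughly 8 mm, to the stop's inner edge at u≈421. I keep pushing.

Request:
move_arm(
  plan=[
    [0, 0, 0, 0, 0.05, 0, 0],
    [0, 0, 0, 0, 0.05, 0, 0],
    [0, 0, 0, 0, 0.05, 0, 0],
    [0, 0, 0, 0, 0.05, 0, 0],
    [0, 0, 0, 0, 0.03, 0, 0],
    [0, 0, 0, 0, 0.03, 0, 0],
    [0, 0, 0, 0, 0, 0, 0],
    [0, 0, 0, 0, 0, 0, 0],
    [0, 0, 0, 0, 0, 0, 0],
    [0, 0, 0, 0, 0, 0, 0],
  ],
)

```text
t: 11.35
tool_pos: [0.5052, 0.0557, 0.0209]
orientation: [-0.084, -3.14, -0.0]
force: [-0.0, -1.0, 1.0]
opening: 0.0
gripper_force: 0.8
```

```bash
cat > edge.py <<'E'
from h import *
s=read_state(); print('F',np.round(s['force'],1))
c=cam('wrist')
for v in (200,225): # brown extent along rows, on the board-top plane
    h=cv2.cvtColor(c['frame'],cv2.COLOR_RGB2HSV)[v]; u=np.where((h[:,0]<18)&(h[:,1]>90)&(h[:,2]>50))[0]
    g=cv2.cvtColor(c['frame'],cv2.COLOR_RGB2GRAY)[v]; k=u.max(); print(v,u.min(),k,plane(c,[[u.min(),v],[k,v]],.016).round(4).tolist(),g[k:k+45:1].tolist())
E
python3 edge.py
```

```text
F [-0. -1.  1.]
200 297 407 [[0.4727, 0.0679, 0.016], [0.4758, 0.1267, 0.016]] [80, 79, 78, 83, 94, 111, 123, 128, 130, 131, 132, 133, 132, 132, 131, 130, 130, 128, 128, 130, 133, 134, 132, 135, 141, 145, 146, 146, 146, 146, 146, 145, 145, 144, 144, 144, 144, 144, 144, 144, 145, 145, 145, 146, 146]
225 297 405 [[0.4866, 0.0674, 0.016], [0.4898, 0.1263, 0.016]] [79, 79, 81, 92, 108, 121, 127, 129, 130, 131, 132, 132, 131, 130, 129, 129, 127, 126, 127, 129, 129, 130, 135, 141, 144, 144, 144, 143, 143, 142, 143, 143, 143, 144, 144, 145, 146, 147, 147, 147, 146, 146, 145, 145, 145]
```

Request:
move_arm(
  plan=[
    [0, 0, 0, 0, 0.04, 0, 0],
    [0, 0, 0, 0, 0.04, 0, 0],
    [0, 0, 0, 0, 0.04, 0, 0],
    [0, 0, 0, 0, 0.03, 0, 0],
    [0, 0, 0, 0, 0.03, 0, 0],
    [0, 0, 0, 0, 0, 0, 0],
    [0, 0, 0, 0, 0, 0, 0],
    [0, 0, 0, 0, 0, 0, 0],
    [0, 0, 0, 0, 0, 0, 0],
    [0, 0, 0, 0, 0, 0, 0],
  ],
)

```text
t: 12.4
tool_pos: [0.5054, 0.0578, 0.0208]
orientation: [-0.084, -3.14, 0.006]
force: [-0.7, -13.4, 2.3]
opening: 0.0004
gripper_force: 5.7
```

```bash
python3 edge.py; python3 go.py
```

```text
F [ -0.7 -13.4   2.3]
200 296 406 [[0.4729, 0.0694, 0.016], [0.4759, 0.128, 0.016]] [82, 89, 104, 118, 127, 129, 130, 131, 132, 132, 132, 132, 130, 130, 128, 128, 129, 132, 134, 133, 133, 136, 142, 145, 146, 146, 146, 145, 144, 144, 144, 144, 144, 143, 143, 144, 144, 144, 144, 145, 145, 146, 146, 146, 146]
225 296 403 [[0.4868, 0.0689, 0.016], [0.4899, 0.1271, 0.016]] [81, 86, 99, 114, 124, 129, 130, 130, 130, 132, 131, 130, 129, 129, 127, 126, 126, 128, 130, 129, 130, 135, 141, 144, 144, 143, 143, 142, 142, 142, 143, 143, 143, 144, 145, 145, 147, 146, 146, 146, 145, 145, 145, 144, 144]
t 12.4 [0.5054 0.0577 0.0209] phi 3.088 open 0.000 F [ -0.  -13.2   1.9] q [ 0.02  0.1   1.93 -0.    1.12 -1.5 ]
```

```bash
python3 go.py .5046,.045,.09,3.138 .427,.2655,.08,3.138 .427,.2655,.0135,3.138
```

```text
t 12.4 [0.5054 0.0577 0.0209] phi 3.088 open 0.000 F [ -0.  -13.2   1.9] q [ 0.02  0.1   1.93 -0.    1.12 -1.5 ]
-> .5046,.045,.09,3.138 turn [-0.04 -0.   -0.48] shift [ 0.03 -0.51 -2.76]
-> .427,.2655,.08,3.138 turn [0. 0. 0.] shift [3.14 8.81 0.4 ]
-> .427,.2655,.0135,3.138 turn [0. 0. 0.] shift [0.   0.   2.66]
```

Request:
move_arm(
  plan=[
    [0, 0, 0, 0, -0.5, 0, 0],
    [0, 0, 0, 0, 0, -0.9, 0],
    [0, 0, 0, 0, 0, -0.9, 0],
    [0, 0, -0.48, 0, 0, -0.9, 0],
    [0, 0, 0, 0.31, 0.88, 0, 93],
    [0, 0, 0, 0.31, 0.88, 0, 93],
    [0, 0, 0, 0.31, 0.88, 0, 93],
    [0, 0, 0, 0.31, 0.88, 0, 93],
    [0, 0, 0, 0.31, 0.88, 0, 93],
    [0, 0, 0, 0.31, 0.88, 0, 93],
  ],
)

```text
t: 13.45
tool_pos: [0.458, 0.1807, 0.0882]
orientation: [-0.005, -3.141, -0.001]
force: [1.0, 0.6, 0.2]
opening: 0.0437
gripper_force: 0.0
```

Request:
move_arm(
  plan=[
    [0, 0, 0, 0.31, 0.88, 0, 93],
    [0, 0, 0, 0.31, 0.88, 0, 93],
    [0, 0, 0, 0.31, 0.88, 0, 93],
    [0, 0, 0, 0.35, 0.89, 0, 93],
    [0, 0, 0, 0, 0, 0, 93],
    [0, 0, 0, 0, 0, 0.5, 93],
    [0, 0, 0, 0, 0, 0.3, 93],
    [0, 0, 0, 0, 0, 0, 93],
    [0, 0, 0, 0, 0, 0, 93],
    [0, 0, 0, 0, 0, 0, 93],
  ],
)

```text
t: 14.45
tool_pos: [0.4273, 0.2677, 0.0685]
orientation: [0.006, 3.141, 0.0]
force: [0.3, -0.1, -0.1]
opening: 0.0931
gripper_force: 0.0
```

```bash
cat > bo.py <<'E'
import sys
from h import *
c=cam(sys.argv[1])
for z in (.008,.016):
  for b in boards(c,z):
    if 50<b[3]<200 and 70<b[4]<210 and b[1]<600: print(z,*b)
E
python3 bo.py wrist; python3 bo.py top; python3 go.py .427,.2655,.0135,3.138
```

```text
0.008 [274. 223.] 426.1 265.7 58.4 78.9 -0.013
0.016 [274. 223.] 423.6 265.8 56.3 76.0 -0.013
0.008 [395. 253.] 407.1 -293.2 58.4 78.2 0.096
0.008 [260. 220.] 507.4 97.6 57.9 78.2 -0.057
0.016 [395. 253.] 407.4 -290.8 58.0 77.7 0.096
0.016 [260. 220.] 507.0 97.2 57.5 77.6 -0.057
t 14.6 [0.4273 0.268  0.0688] phi 3.138 open 0.093 F [-0.  -0.1  0.3] q [ 0.46  0.01  1.92  0.    1.21 -1.11]
-> .427,.2655,.0135,3.138 turn [0.   0.01 0.  ] shift [ 0.01 -0.1   2.21]
```

Request:
move_arm(
  plan=[
    [0, 0, 0, 0.03, -0.09, 0.5, 93],
    [0, 0, 0, 0, 0, 0.6, 93],
    [0, 0, 0, 0, 0, 0.6, 93],
    [0, 0, 0, 0, 0, 0.5, 93],
    [0, 0, 0, 0, 0, 0, 93],
    [0, 0, 0, 0, 0, 0, 52],
    [0, 0, 0, 0, 0, 0, 52],
    [0, 0, 0, 0, 0, 0, 52],
    [0, 0, 0, 0, 0, 0, 52],
    [0, 0, 0, 0, 0, 0, 52],
  ],
)

```text
t: 15.55
tool_pos: [0.4262, 0.2659, 0.0135]
orientation: [0.005, 3.141, 0.0]
force: [-0.1, 0.1, 0.7]
opening: 0.0593
gripper_force: 30.0
```

Request:
move_arm(
  plan=[
    [0, 0, 0, 0, 0, 0, 52],
    [0, 0, 0, 0, 0, -0.4, 52],
    [0, 0, 0.48, 0, 0, -0.6, 52],
    [0, 0, 0, 0, 0, -0.7, 52],
    [0, 0, 0, 0, 0, -0.6, 52],
    [0, 0, 0, 0, 0, -0.3, 52],
    [0, 0, 0, 0, 0, 0, 52],
    [0, 0, 0, 0, 0, 0, 52],
    [0, 0, 0, 0, 0, 0, 52],
    [0, 0, 0, 0, 0, 0, 52],
  ],
)

```text
t: 16.55
tool_pos: [0.4255, 0.2655, 0.0774]
orientation: [-0.084, -3.139, 0.001]
force: [-0.3, -0.2, -1.4]
opening: 0.0592
gripper_force: 30.0
```

```bash
python3 go.py J-.045,-.113,.078 J-.045,-.113,.0225
```

```text
t 16.6 [0.4255 0.2655 0.0774] phi 3.088 open 0.059 F [-0.3 -0.2 -1.4] q [ 0.46 -0.    1.92  0.    1.23 -1.06]
-> 0.5041,0.0130,0.0780,3.0886 turn [-0.01 -0.02 -0.  ] shift [-3.68 -9.92 -0.02]
-> 0.5041,0.0130,0.0225,3.0886 turn [0. 0. 0.] shift [0.   0.   2.22]
```

Request:
move_arm(
  plan=[
    [0, 0, 0, -0.35, -0.95, 0, 52],
    [0, 0, 0, -0.35, -0.95, 0, 52],
    [0, 0, 0, -0.35, -0.95, 0, 52],
    [0, 0, 0, -0.35, -0.95, 0, 52],
    [0, 0, 0, -0.35, -0.95, 0, 52],
    [0, 0, 0, -0.35, -0.95, 0, 52],
    [0, 0, 0, -0.35, -0.95, 0, 52],
    [0, 0, 0, -0.35, -0.95, 0, 52],
    [0, 0, 0, -0.35, -0.95, 0, 52],
    [0, 0, 0, -0.35, -0.95, 0, 52],
  ],
)

```text
t: 17.55
tool_pos: [0.5007, 0.023, 0.0778]
orientation: [-0.084, -3.14, -0.0]
force: [0.0, -0.1, -3.1]
opening: 0.0595
gripper_force: 30.0
```

Request:
move_arm(
  plan=[
    [0, 0, 0, -0.18, -0.42, 0, 52],
    [0, 0, 0, 0, 0, 0, 52],
    [0, 0, 0, 0, 0, 0, 52],
    [0, 0, 0, 0, 0, 0.5, 52],
    [0, 0, 0, 0, 0, 0.5, 52],
    [0, 0, 0, 0, 0, 0.5, 52],
    [0, 0, 0, 0, 0, 0.4, 52],
    [0, 0, 0, 0, 0, 0.28, 52],
    [0, 0, 0, 0, 0, 0, 68],
    [0, 0, 0, 0, 0, 0, 68],
  ],
)

```text
t: 18.55
tool_pos: [0.5052, 0.0133, 0.0241]
orientation: [0.084, 3.14, -0.0]
force: [0.5, 0.1, -0.1]
opening: 0.0671
gripper_force: 0.0
```

Request:
move_arm(
  plan=[
    [0, 0, 0, 0, 0, 0, 68],
    [0, 0, 0, 0, 0, 0, 68],
    [0, 0, 0, 0, 0, -0.7, 68],
    [0, 0, 0, 0, 0, -0.7, 68],
    [0, 0, 0, 0, -0.3, -0.6, 40],
    [0, 0, 0, 0, -0.8, 0, 0],
    [0, 0, 0, 0, -0.9, 0, 0],
    [0, 0, 0, 0, 0, 0, 0],
    [0, 0, 0, 0, 0, 0, 0],
    [0, 0, 0, 0, 0, 0, 0],
  ],
)

```text
t: 19.55
tool_pos: [0.5022, -0.0363, 0.074]
orientation: [0.084, 3.14, 0.0]
force: [-0.1, 0.5, -0.1]
opening: 0.0248
gripper_force: 0.0
```

```bash
python3 go.py J-.045,-.16,.0215; python3 bo.py top; python3 bo.py wrist
```

```text
t 19.6 [ 0.5022 -0.0363  0.074 ] phi 3.088 open 0.025 F [-0.1  0.5 -0.1] q [-0.17  0.    1.91  0.    1.22 -1.69]
-> 0.5016,-0.0339,0.0215,3.0886 turn [ 0.  0. -0.] shift [0.03 0.09 2.1 ]
0.008 [395. 253.] 407.1 -293.2 58.4 78.2 0.096
0.008 [260. 220.] 507.4 97.6 57.9 78.3 -0.057
0.016 [395. 253.] 407.4 -290.8 58.0 77.7 0.096
0.016 [260. 220.] 507.1 97.2 57.5 77.8 -0.057
0.008 [460. 218.] 509.8 100.7 63.8 82.6 -0.05
0.016 [460. 218.] 507.0 95.8 61.5 79.6 -0.05
```

Request:
move_arm(
  plan=[
    [0, 0, 0, 0, 0, 0, 0],
    [0, 0, 0, 0, 0, 0, 0],
    [0, 0, 0, 0, 0, 0.5, 0],
    [0, 0, 0, 0, 0, 0.5, 0],
    [0, 0, 0, 0, 0, 0.5, 0],
    [0, 0, 0, 0, 0, 0.4, 0],
    [0, 0, 0, 0, 0, 0.2, 0],
    [0, 0, 0, 0, 0.1, 0, 0],
    [0, 0, 0, 0, 0.1, 0, 0],
    [0, 0, 0, 0, 0.14, 0, 0],
  ],
)

```text
t: 20.65
tool_pos: [0.5029, -0.028, 0.0217]
orientation: [0.084, 3.14, -0.0]
force: [-0.0, -0.4, 0.7]
opening: 0.0006
gripper_force: 0.0
```

Request:
move_arm(
  plan=[
    [0, 0, 0, 0, 0.14, 0, 0],
    [0, 0, 0, 0, 0.14, 0, 0],
    [0, 0, 0, 0, 0.14, 0, 0],
    [0, 0, 0, 0, 0.14, 0, 0],
    [0, 0, 0, 0, 0.14, 0, 0],
    [0, 0, 0, 0, 0.14, 0, 0],
    [0, 0, 0, 0, 0.14, 0, 0],
    [0, 0, 0, 0, 0.05, 0, 0],
    [0, 0, 0, 0, 0.04, 0, 0],
    [0, 0, 0, 0, 0, 0, 0],
  ],
)

```text
t: 21.65
tool_pos: [0.5042, -0.0019, 0.0215]
orientation: [0.083, 3.14, -0.002]
force: [0.1, -5.6, 2.6]
opening: 0.0005
gripper_force: 2.8
```

```bash
python3 go.py J-.045,-.1283,.0215
```

```text
t 21.6 [ 0.5042 -0.0019  0.0215] phi 3.088 open 0.001 F [ 0.1 -5.6  2.6] q [-0.1   0.08  1.94 -0.    1.12 -1.62]
-> 0.5033,-0.0022,0.0215,3.0886 turn [-0.01  0.   -0.  ] shift [ 0.04 -0.01  0.  ]
```

```bash
python3 go.py J-.045,-.142,.0215 J-.045,-.142,.085 .407,-.2925,.085,3.2376 .407,-.2925,.0135,3.2376
```

```text
t 21.6 [ 0.5042 -0.0019  0.0215] phi 3.088 open 0.001 F [ 0.1 -5.6  2.6] q [-0.1   0.08  1.94 -0.    1.12 -1.62]
-> 0.5025,-0.0159,0.0215,3.0886 turn [-0.01  0.   -0.  ] shift [ 0.04 -0.56  0.  ]
-> 0.5025,-0.0159,0.0850,3.0886 turn [0. 0. 0.] shift [ 0.    0.   -2.54]
-> .407,-.2925,.085,3.2376 turn [ 0.    0.   -1.42] shift [  4.86 -10.65   0.  ]
-> .407,-.2925,.0135,3.2376 turn [0. 0. 0.] shift [0.   0.   2.86]
```

Request:
move_arm(
  plan=[
    [0, 0, 0, 0, 0.06, 0, 0],
    [0, 0, 0, 0, 0, 0, 0],
    [0, 0, 0, 0, 0, 0, 0],
    [0, 0, 0, 0, -0.6, 0, 0],
    [0, 0, 0, 0, 0, -0.8, 0],
    [0, 0, 0, 0, 0, -0.9, 0],
    [0, 0, -0.72, 0, 0, -0.8, 0],
    [0, 0, -0.72, 0, 0, 0, 30],
    [0, 0, 0, 0, 0, 0, 60],
    [0, 0, 0, 0, 0, 0, 93],
  ],
)

```text
t: 22.65
tool_pos: [0.5027, -0.015, 0.0832]
orientation: [0.149, -3.137, -0.001]
force: [0.3, 0.1, 0.0]
opening: 0.0199
gripper_force: 0.0
```

```bash
python3 go.py .407,-.2925,.07,3.2376
```

```text
t 22.6 [ 0.5027 -0.015   0.0832] phi -3.046 open 0.020 F [0.3 0.1 0. ] q [-0.13 -0.01  1.91  0.    1.24 -1.8 ]
-> .407,-.2925,.07,3.2376 turn [ 0.01 -0.01 -0.01] shift [  4.87 -10.68   0.53]
```

Request:
move_arm(
  plan=[
    [0, 0, 0, 0.44, -0.97, 0, 93],
    [0, 0, 0, 0.44, -0.97, 0, 93],
    [0, 0, 0, 0.44, -0.97, 0, 93],
    [0, 0, 0, 0.44, -0.97, 0, 93],
    [0, 0, 0, 0.44, -0.97, 0, 93],
    [0, 0, 0, 0.44, -0.97, 0, 93],
    [0, 0, 0, 0.44, -0.97, 0, 93],
    [0, 0, 0, 0.44, -0.97, 0, 93],
    [0, 0, 0, 0.44, -0.97, 0, 93],
    [0, 0, 0, 0.44, -0.97, 0, 93],
  ],
)

```text
t: 23.65
tool_pos: [0.4163, -0.2675, 0.0829]
orientation: [0.15, -3.137, -0.002]
force: [1.0, -0.8, 0.6]
opening: 0.0927
gripper_force: 0.0
```

Request:
move_arm(
  plan=[
    [0, 0, 0, 0.44, -0.97, 0, 93],
    [0, 0, 0, 0, 0, 0, 93],
    [0, 0, 0, 0, 0, 0.5, 93],
    [0, 0, 0, 0, 0, 0, 93],
    [0, 0, 0, 0, 0, 0, 93],
    [0, 0, 0, 0, 0, 0, 93],
    [0, 0, 0, 0, 0, 0, 93],
    [0, 0, 0, 0, 0, 0, 93],
    [0, 0, 0, 0, 0, 0, 93],
    [0, 0, 0, 0, 0, 0, 93],
  ],
)

```text
t: 24.65
tool_pos: [0.409, -0.2922, 0.0715]
orientation: [-0.153, 3.138, -0.0]
force: [-0.0, 0.4, -0.0]
opening: 0.0929
gripper_force: 0.0
```

```bash
python3 bo.py wrist; python3 bo.py top; python3 go.py .407,-.2925,.0135,3.2376; python3 -c "
from h import *
c=cam('wrist'); save(c,'w3.png')
h=cv2.cvtColor(c['frame'],cv2.COLOR_RGB2HSV); m=(h[...,0]>75)&(h[...,0]<100)&(h[...,1]>100)&(h[...,2]>40); v,u=np.where(m)
P=plane(c,np.c_[u,v],.01); print(len(u), P[P[:,1].argmin()],P[P[:,1].argmax()])"
```

```text
0.008 [275. 219.] 405.8 -293.8 58.6 77.8 0.098
0.016 [275. 219.] 403.4 -294.0 56.4 75.0 0.098
0.008 [271. 220.] 506.9 67.8 78.8 119.3 1.561
0.016 [271. 220.] 506.6 67.6 78.3 118.5 1.561
t 24.8 [ 0.4089 -0.2922  0.0715] phi -3.044 open 0.093 F [ 0.9 -0.7 -0.3] q [-0.72  0.01  1.92 -0.    1.22 -2.39]
-> .407,-.2925,.0135,3.2376 turn [-0.    0.    0.01] shift [ 0.08 -0.    2.32]
4014 [ 0.39267591 -0.24243037  0.01      ] [ 0.33480341 -0.11771533  0.01      ]
```

View pics/w3.png

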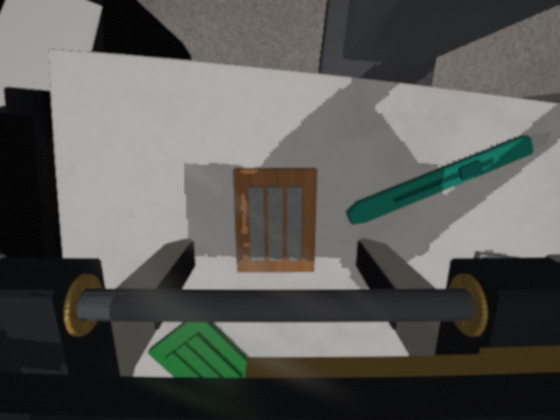

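The wrist view shows the brown board at (275,219), with the teal pen's tip at (352,215), close to the left finger's path. The green look-alike is at (200,345) and will not be touched. I narrow the opening and grasp 6 mm farther along.

Request:
move_arm(
  plan=[
    [0, 0, 0, -0.12, -0.04, 0, 78],
    [0, 0, 0, 0, 0, 0, 78],
    [0, 0, 0, 0, 0, 0.6, 78],
    [0, 0, 0, 0, 0, 0.6, 78],
    [0, 0, 0, 0, 0, 0.6, 78],
    [0, 0, 0, 0, 0, 0.5, 78],
    [0, 0, 0, 0, 0, 0, 78],
    [0, 0, 0, 0, 0, 0, 52],
    [0, 0, 0, 0, 0, 0, 52],
    [0, 0, 0, 0, 0, 0, 52],
  ],
)

```text
t: 25.8
tool_pos: [0.4119, -0.2928, 0.0138]
orientation: [0.153, -3.138, -0.0]
force: [0.3, 0.5, -2.0]
opening: 0.0592
gripper_force: 30.0
```

Request:
move_arm(
  plan=[
    [0, 0, 0, 0, 0, 0, 52],
    [0, 0, 0, 0, 0, 0, 52],
    [0, 0, 0, 0, 0, -0.4, 52],
    [0, 0, 0.72, 0, 0, -0.6, 52],
    [0, 0, 0.7, 0, 0, -0.7, 52],
    [0, 0, 0, 0, 0, -0.6, 52],
    [0, 0, 0, 0, 0, -0.3, 52],
    [0, 0, 0, 0, 0, 0, 52],
    [0, 0, 0, 0, 0, 0, 52],
    [0, 0, 0, 0, 0, 0, 52],
  ],
)

```text
t: 26.8
tool_pos: [0.4114, -0.2924, 0.0779]
orientation: [-0.079, -3.139, -0.002]
force: [0.1, 0.5, -2.7]
opening: 0.0594
gripper_force: 30.0
```

```bash
python3 go.py J-.039,-.174,.078 J-.039,-.174,.0225
```

```text
t 26.8 [ 0.4114 -0.2924  0.0779] phi 3.091 open 0.059 F [ 0.1  0.5 -2.7] q [-0.72  0.    1.91  0.    1.23 -2.24]
-> 0.5068,-0.0482,0.0780,3.0886 turn [ 0.01 -0.01  0.02] shift [-3.29  9.96 -0.  ]
-> 0.5068,-0.0482,0.0225,3.0886 turn [0. 0. 0.] shift [0.   0.   2.22]
```

Request:
move_arm(
  plan=[
    [0, 0, 0, -0.32, 0.96, 0, 52],
    [0, 0, 0, -0.32, 0.96, 0, 52],
    [0, 0, 0, -0.32, 0.96, 0, 52],
    [0, 0, 0, -0.32, 0.96, 0, 52],
    [0, 0, 0, -0.32, 0.96, 0, 52],
    [0, 0, 0, -0.32, 0.96, 0, 52],
    [0, 0, 0, -0.32, 0.96, 0, 52],
    [0, 0, 0, -0.32, 0.96, 0, 52],
    [0, 0, 0, -0.32, 0.96, 0, 52],
    [0, 0, 0, -0.32, 0.96, 0, 52],
  ],
)

```text
t: 27.8
tool_pos: [0.5037, -0.0561, 0.0779]
orientation: [-0.08, -3.139, -0.0]
force: [-0.0, 0.3, -2.4]
opening: 0.0594
gripper_force: 30.0
```

Request:
move_arm(
  plan=[
    [0, 0, 0, -0.09, 0.36, 0, 52],
    [0, 0, 0, 0, 0, 0, 52],
    [0, 0, 0, 0, 0, 0, 52],
    [0, 0, 0, 0, 0, 0.5, 52],
    [0, 0, 0, 0, 0, 0.5, 52],
    [0, 0, 0, 0, 0, 0.5, 52],
    [0, 0, 0, 0, 0, 0.4, 52],
    [0, 0, 0, 0, 0, 0.3, 52],
    [0, 0, 0, 0, 0, 0, 68],
    [0, 0, 0, 0, 0, 0, 68],
  ],
)

```text
t: 28.8
tool_pos: [0.5072, -0.0485, 0.0241]
orientation: [0.08, 3.14, -0.0]
force: [0.8, 0.2, 0.6]
opening: 0.0669
gripper_force: 0.0
```

Request:
move_arm(
  plan=[
    [0, 0, 0, 0, 0, 0, 68],
    [0, 0, 0, 0, 0, 0, 68],
    [0, 0, 0, 0, 0, -0.7, 68],
    [0, 0, 0, 0, 0, -0.7, 68],
    [0, 0, 0, 0, -0.4, -0.6, 40],
    [0, 0, 0, 0.24, -0.8, 0, 0],
    [0, 0, 0, 0, -0.9, 0, 0],
    [0, 0, 0, 0, 0, 0, 0],
    [0, 0, 0, 0, 0, 0, 0],
    [0, 0, 0, 0, 0, 0, 0],
  ],
)

```text
t: 29.8
tool_pos: [0.4982, -0.1002, 0.074]
orientation: [0.08, 3.141, 0.0]
force: [0.4, 0.1, -0.6]
opening: 0.0244
gripper_force: 0.0
```

```bash
python3 go.py J-.045,-.22,.0215; python3 bo.py top; python3 bo.py wrist
```

```text
t 29.8 [ 0.4982 -0.1002  0.074 ] phi 3.090 open 0.024 F [ 0.4  0.1 -0.6] q [-0.3   0.02  1.9   0.    1.22 -1.82]
-> 0.4984,-0.0938,0.0215,3.0886 turn [0.   0.   0.02] shift [0.   0.26 2.1 ]
0.008 [271. 220.] 506.9 67.8 78.8 119.3 1.561
0.016 [271. 220.] 506.6 67.6 78.3 118.5 1.561
0.008 [490. 221.] 508.3 60.4 84.1 103.4 1.532
0.016 [490. 221.] 505.4 54.7 81.1 99.7 1.532
```

Request:
move_arm(
  plan=[
    [0, 0, 0.02, 0, 0, 0, 0],
    [0, 0, 0, 0, 0, 0, 0],
    [0, 0, 0, 0, 0, 0.5, 0],
    [0, 0, 0, 0, 0, 0.5, 0],
    [0, 0, 0, 0, 0, 0.5, 0],
    [0, 0, 0, 0, 0, 0.4, 0],
    [0, 0, 0, 0, 0, 0.2, 0],
    [0, 0, 0, 0, 0.15, 0, 0],
    [0, 0, 0, 0, 0.15, 0, 0],
    [0, 0, 0, 0, 0.14, 0, 0],
  ],
)

```text
t: 30.9
tool_pos: [0.499, -0.0893, 0.0216]
orientation: [0.084, 3.14, -0.0]
force: [-0.5, -0.1, -0.3]
opening: 0.0002
gripper_force: 0.0
```

Request:
move_arm(
  plan=[
    [0, 0, 0, 0, 0.14, 0, 0],
    [0, 0, 0, 0, 0.14, 0, 0],
    [0, 0, 0, 0, 0.14, 0, 0],
    [0, 0, 0, 0, 0.14, 0, 0],
    [0, 0, 0, 0, 0.14, 0, 0],
    [0, 0, 0, 0, 0.14, 0, 0],
    [0, 0, 0, 0, 0.14, 0, 0],
    [0, 0, 0, 0, 0.1, 0, 0],
    [0, 0, 0, 0, 0.06, 0, 0],
    [0, 0, 0, 0, 0, 0, 0],
  ],
)

```text
t: 31.9
tool_pos: [0.5004, -0.0617, 0.0216]
orientation: [0.083, 3.14, -0.002]
force: [0.5, -6.3, 2.7]
opening: 0.0003
gripper_force: 3.2
```

```bash
python3 go.py J-.045,-.1883,.0215
```

```text
t 31.9 [ 0.5004 -0.0617  0.0216] phi 3.089 open 0.000 F [ 0.5 -6.3  2.7] q [-0.22  0.08  1.94 -0.    1.12 -1.74]
-> 0.5001,-0.0622,0.0215,3.0886 turn [-0.01  0.    0.  ] shift [ 0.01 -0.02  0.  ]
```

Request:
move_arm(
  plan=[
    [0, 0, 0, 0, 0.06, 0, 0],
    [0, 0, 0, 0, 0, 0, 0],
    [0, 0, 0, 0, 0, 0, 0],
    [0, 0, 0, 0, -0.5, 0, 0],
    [0, 0, 0, 0, 0, -0.8, 0],
    [0, 0, 0, 0, 0, -0.8, 0],
    [0, 0, 0, 0.8, 0, 0, 0],
    [0, 0, 0, 0.8, 0, 0, 36],
    [0, 0, 0, 0.8, 0, 0, 36],
    [0, 0, 0, 0, 0, 0, 36],
  ],
)

```text
t: 32.9
tool_pos: [0.4373, -0.0683, 0.0603]
orientation: [-0.084, -3.138, -0.002]
force: [0.0, 0.7, -0.7]
opening: 0.02
gripper_force: 0.0
```

```bash
python3 bo.py top;python3 go.py J-.105,-.150,.06 J-.105,-.15,.0215 J-.0875,-.15,.0215
```

```text
0.008 [281. 218.] 506.7 37.1 78.7 180.9 1.563
0.016 [281. 218.] 506.4 37.1 78.2 179.6 1.563
t 33.0 [ 0.4389 -0.0686  0.0609] phi 3.088 open 0.024 F [ 0.4  0.7 -0.6] q [-0.27 -0.14  2.08  0.    1.2  -1.79]
-> 0.4422,-0.0207,0.0600,3.0886 turn [ 0.01 -0.01 -0.01] shift [-0.03  1.92  0.04]
-> 0.4422,-0.0207,0.0215,3.0886 turn [0. 0. 0.] shift [0.   0.   1.54]
-> 0.4597,-0.0217,0.0215,3.0886 turn [0. 0. 0.] shift [-0.7 -0.   0. ]
```

Request:
move_arm(
  plan=[
    [0, 0, 0, 0, 0.96, 0, 36],
    [0, 0, 0, 0, 0.96, 0, 36],
    [0, 0, 0, 0, 0, 0, 36],
    [0, 0, 0, 0, 0, 0.5, 36],
    [0, 0, 0, 0, 0, 0.5, 36],
    [0, 0, 0, 0, 0, 0.5, 36],
    [0, 0, 0, -0.15, 0, 0.03, 36],
    [0, 0, 0, -0.15, 0, 0, 36],
    [0, 0, 0, -0.1, 0, 0, 36],
    [0, 0, 0, -0.08, 0, 0, 36],
  ],
)

```text
t: 33.95
tool_pos: [0.4548, -0.0218, 0.0235]
orientation: [0.084, 3.14, -0.0]
force: [-3.0, -0.1, 1.2]
opening: 0.0358
gripper_force: 1.4
```

Request:
move_arm(
  plan=[
    [0, 0, 0, -0.08, 0, 0, 36],
    [0, 0, 0, -0.06, 0, 0, 36],
    [0, 0, 0, -0.05, 0, 0, 36],
    [0, 0, 0, -0.05, 0, 0, 36],
    [0, 0, 0, -0.04, 0, 0, 36],
    [0, 0, 0, -0.04, 0, 0, 36],
    [0, 0, 0, 0, 0, 0, 36],
    [0, 0, 0, 0, 0, 0, 36],
    [0, 0, 0, 0, 0, 0, 36],
    [0, 0, 0, 0, 0, 0, 36],
  ],
)

```text
t: 34.95
tool_pos: [0.4585, -0.0219, 0.0227]
orientation: [-0.083, -3.132, -0.0]
force: [-21.7, -0.9, 17.9]
opening: 0.0362
gripper_force: 10.5
```

```bash
python3 go.py J-.0875,-.15,.0215; python3 bo.py wrist
```

```text
t 35.0 [ 0.4585 -0.0219  0.0227] phi 3.089 open 0.036 F [-21.7  -0.9  17.9] q [-0.16 -0.03  2.05 -0.    1.13 -1.68]
-> 0.4597,-0.0217,0.0215,3.0886 turn [-0.   -0.08  0.  ] shift [-0.05  0.01  0.05]
```

Request:
move_arm(
  plan=[
    [0, 0, 0, 0.7, 0, 0, 36],
    [0, 0, 0, 0, 0.8, 0, 36],
    [0, 0, 0, 0, 0.8, 0, 36],
    [0, 0, 0, 0, 0.8, 0, 36],
    [0, 0, 0, -0.1, 0, 0, 36],
    [0, 0, 0, -0.15, 0, 0, 36],
    [0, 0, 0, -0.15, 0, 0, 36],
    [0, 0, 0, -0.1, 0, 0, 36],
    [0, 0, 0, -0.06, 0, 0, 36],
    [0, 0, 0, -0.05, 0, 0, 36],
  ],
)

```text
t: 36.0
tool_pos: [0.4615, 0.0376, 0.0227]
orientation: [-0.084, -3.136, 0.0]
force: [-14.7, 0.9, 11.4]
opening: 0.036
gripper_force: 7.4
```

Request:
move_arm(
  plan=[
    [0, 0, 0, -0.04, 0, 0, 36],
    [0, 0, 0, -0.04, 0, 0, 36],
    [0, 0, 0, 0, 0, 0, 36],
    [0, 0, 0, 0, 0, 0, 36],
    [0, 0, 0, 0.7, 0, 0, 36],
    [0, 0, 0, 0, 0.8, 0, 36],
    [0, 0, 0, 0, 0.8, 0, 36],
    [0, 0, 0, 0, 0.64, 0, 36],
    [0, 0, 0, -0.1, 0, 0, 36],
    [0, 0, 0, -0.15, 0, 0, 36],
  ],
)

```text
t: 37.0
tool_pos: [0.4574, 0.094, 0.0231]
orientation: [0.083, 3.14, -0.001]
force: [-0.3, -0.6, -0.2]
opening: 0.0361
gripper_force: 0.0
```

Request:
move_arm(
  plan=[
    [0, 0, 0, -0.15, 0, 0, 36],
    [0, 0, 0, -0.1, 0, 0, 36],
    [0, 0, 0, -0.08, 0, 0, 36],
    [0, 0, 0, -0.06, 0, 0, 36],
    [0, 0, 0, -0.04, 0, 0, 36],
    [0, 0, 0, -0.03, 0, 0, 36],
    [0, 0, 0, 0, 0, 0, 36],
    [0, 0, 0, 0, 0, 0, 36],
    [0, 0, 0, 0, 0, 0, 36],
    [0, 0, 0, 0, 0, 0, 36],
  ],
)

```text
t: 38.0
tool_pos: [0.4645, 0.0935, 0.0223]
orientation: [-0.084, -3.132, 0.001]
force: [-21.5, 1.7, 18.9]
opening: 0.0358
gripper_force: 10.7
```

```bash
python3 go.py J-.0875,-.034,.0215
```

```text
t 38.0 [0.4645 0.0935 0.0223] phi 3.088 open 0.036 F [-21.5   1.7  18.9] q [ 0.09  0.01  2.01  0.    1.12 -1.43]
-> 0.4658,0.0942,0.0215,3.0886 turn [-0.01 -0.08 -0.01] shift [-0.05  0.03  0.03]
```

Request:
move_arm(
  plan=[
    [0, 0, 0, 0.7, 0, 0, 36],
    [0, 0, 0, 0, 0, -0.8, 36],
    [0, 0, 0.9, 0, 0, -0.8, 36],
    [0, 0, 0.9, 0, 0, -0.8, 50],
    [0, 0, 0.9, 0, 0, -0.8, 70],
    [0, 0, 0.9, 0, 0, -0.8, 70],
    [0, 0, 0.9, 0, 0, -0.8, 70],
    [0, 0, 0.9, 0, 0, -0.8, 70],
    [0, 0, 0.9, 0, 0, -0.8, 70],
    [0, 0, 0.9, 0, 0, -0.7, 70],
  ],
)

```text
t: 39.0
tool_pos: [0.4518, 0.0941, 0.2019]
orientation: [1.24, 2.885, 0.001]
force: [0.0, -0.7, -1.0]
opening: 0.07
gripper_force: 0.0
```

Request:
move_arm(
  plan=[
    [0, 0, 0.9, 0, 0, 0, 70],
    [0, 0, 0.9, 0, 0, 0, 70],
    [0, 0, 0.9, 0, 0, 0, 70],
    [0, 0, 0.9, 0, 0, 0, 70],
    [0, 0, 0.9, 0, 0, 0, 70],
    [0, 0, 0.9, 0, 0, 0, 70],
    [0, 0, 0.9, 0, 0, 0, 70],
    [0, 0, 0.1, 0, 0, 0, 70],
    [0, 0, 0, 0, 0, 0, 70],
    [0, 0, 0, 0, 0, 0, 70],
  ],
)

```text
t: 40.0
tool_pos: [0.4512, 0.0945, 0.2007]
orientation: [2.113, 2.324, 0.0]
force: [-0.5, -0.0, 0.7]
opening: 0.0701
gripper_force: 0.0
```

```bash
python3 bo.py top;python3 go.py .616,.2705,.2,1.66 .616,.2705,.16,1.66
```

```text
0.008 [300. 218.] 507.8 -15.4 75.9 76.0 1.563
0.016 [300. 218.] 507.4 -15.0 75.3 75.5 1.563
t 40.0 [0.4511 0.0946 0.2006] phi 1.666 open 0.070 F [-0.6  0.6  0.3] q [ 0.1  -0.24  1.9  -0.    1.48  0.  ]
-> .616,.2705,.2,1.66 turn [0.   0.   0.05] shift [6.42 7.2  0.03]
-> .616,.2705,.16,1.66 turn [0. 0. 0.] shift [0.  0.  1.6]
```

Request:
move_arm(
  plan=[
    [0, 0, 0, 0.8, 0.9, 0, 70],
    [0, 0, 0, 0.8, 0.9, 0, 70],
    [0, 0, 0, 0.8, 0.9, 0, 70],
    [0, 0, 0, 0.8, 0.9, 0, 70],
    [0, 0, 0, 0.8, 0.9, 0, 70],
    [0, 0, 0, 0.8, 0.9, 0, 70],
    [0, 0, 0, 0.8, 0.9, 0, 70],
    [0, 0, 0, 0.8, 0.9, 0, 70],
    [0, 0, 0, 0, 0, 0, 70],
    [0, 0, 0, 0, 0, 0, 70],
  ],
)

```text
t: 41.05
tool_pos: [0.6151, 0.2709, 0.1997]
orientation: [-2.113, -2.324, 0.002]
force: [-0.7, -0.2, 0.5]
opening: 0.0695
gripper_force: 0.0
```

```bash
python3 go.py; python3 bo.py top
python3 - <<'E'
from h import *
c=cam('top'); f=c['frame'][:,:,::-1]; cv2.imwrite('pics/row1.png',cv2.resize(f[170:260,230:350],None,fx=6,fy=6,interpolation=cv2.INTER_CUBIC))
c=cam('wrist'); save(c,'w4.png'); D=cloud(c)
for lo,hi,l in((.097,.12,'grip'),(.043,.066,'bar+rails')):
    m=(D[...,2]>lo)&(D[...,2]<hi)&(abs(D[...,0]-.616)<.09)&(abs(D[...,1]-.27)<.09)
    if m.sum()>20: P=D[m][:,:2]; print(l,m.sum(),P.mean(0).round(4),cv2.minAreaRect((P*1000).astype(np.float32)))
E
```

```text
t 41.0 [0.6151 0.2709 0.1997] phi 1.666 open 0.069 F [-0.7 -0.2  0.5] q [ 0.34  0.34  1.3  -0.    1.5   0.24]
0.008 [281. 218.] 510.5 36.9 79.0 178.4 1.517
0.016 [281. 218.] 510.1 37.0 78.4 177.2 1.517
grip 1571 [0.6159 0.2738] ((615.95849609375, 272.5597839355469), (27.941511154174805, 38.66679382324219), 6.05841588973999)
bar+rails 2714 [0.6173 0.2843] ((620.2410278320312, 272.8904113769531), (59.413848876953125, 116.7641372680664), 4.171253204345703)
```

View pics/row1.png

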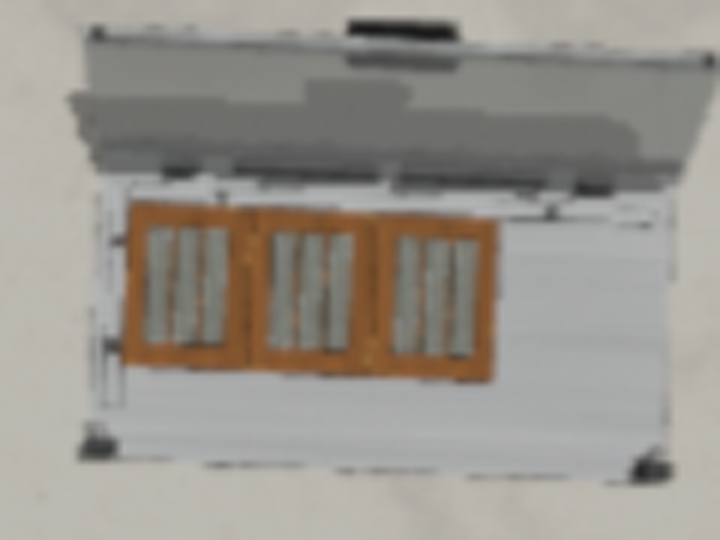

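View pics/w4.png

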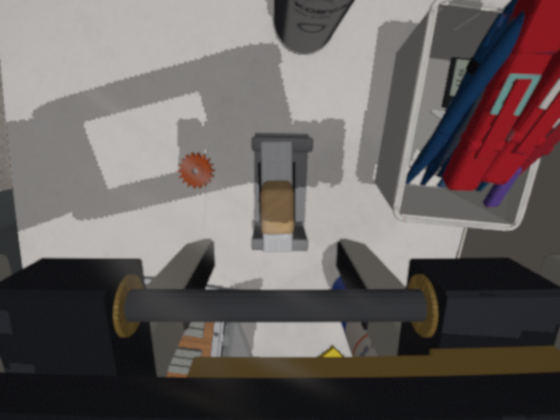

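The top crop shows the three boards in a closed row against the fence and stop; measured centre is local (-40.2,-88.8) mm, yaw equal to the jig's. The wrist view shows the roller's grip at (277,210), centred between the fingers and clear of the bin.

Request:
move_arm(
  plan=[
    [0, 0, -0.1, 0.05, 0.04, 0, 70],
    [0, 0, 0, 0, 0, 0.8, 70],
    [0, 0, 0, 0, 0, 0.8, 70],
    [0, 0, 0, 0, 0, 0.8, 70],
    [0, 0, 0, 0, 0, 0.8, 70],
    [0, 0, 0, 0, 0, 0.7, 70],
    [0, 0, 0, 0, 0, 0.6, 70],
    [0, 0, 0, 0, 0, 0.37, 70],
    [0, 0, 0, 0, 0, 0, 70],
    [0, 0, 0, 0, 0, 0, 70],
  ],
  force=60,
)

```text
t: 42.2
tool_pos: [0.6165, 0.2723, 0.0794]
orientation: [2.103, 2.334, 0.001]
force: [-0.6, 0.3, -0.5]
opening: 0.0703
gripper_force: 0.0
```

Request:
move_arm(
  plan=[
    [0, 0, 0, 0, 0, 0, 15],
    [0, 0, 0, 0, 0, 0, 15],
    [0, 0, 0, 0, 0, 0, 15],
    [0, 0, 0, 0, 0, 0, 15],
    [0, 0, 0, 0, 0, 0, 15],
    [0, 0, 0, 0, 0, 0, 15],
    [0, 0, 0, 0, 0, 0, 15],
    [0, 0, 0, 0, 0, 0, 15],
    [0, 0, 0, 0, 0, 0, 15],
    [0, 0, 0, 0, 0, 0, 15],
  ],
)

```text
t: 43.2
tool_pos: [0.6162, 0.2722, 0.0789]
orientation: [2.103, 2.334, 0.0]
force: [0.6, -0.1, 0.6]
opening: 0.0277
gripper_force: 60.0
```

```bash
python3 go.py
```

```text
t 43.2 [0.6162 0.2722 0.0789] phi 1.675 open 0.028 F [ 0.6 -0.1  0.6] q [0.34 0.43 1.41 0.   1.3  0.24]
```

Request:
move_arm(
  plan=[
    [0, 0, 0, 0, 0, -0.5, 15],
    [0, 0, 0, 0, 0, -0.8, 15],
    [0, 0, 0, 0, 0, -0.9, 15],
    [0, 0, 0, 0, 0, -0.9, 15],
    [0, 0, -0.9, 0, 0, -0.9, 15],
    [0, 0, -0.9, 0, 0, -0.5, 15],
    [0, 0, -0.9, 0, 0, 0, 15],
    [0, 0, -0.9, 0, 0, 0, 15],
    [0, 0, -0.9, 0, 0, 0, 15],
    [0, 0, -0.9, 0, 0, 0, 15],
  ],
)

```text
t: 44.2
tool_pos: [0.6156, 0.272, 0.1914]
orientation: [-1.363, -2.83, 0.001]
force: [0.7, -0.5, -3.2]
opening: 0.0278
gripper_force: 60.0
```

Request:
move_arm(
  plan=[
    [0, 0, -0.9, 0, 0, 0, 15],
    [0, 0, -0.9, 0, 0, 0, 15],
    [0, 0, -0.9, 0, 0, 0, 15],
    [0, 0, -0.9, 0, 0, 0, 15],
    [0, 0, -0.9, 0, 0, 0, 15],
    [0, 0, -0.9, 0, 0, 0, 15],
    [0, 0, -0.9, 0, 0, 0, 15],
    [0, 0, -0.9, 0, 0, 0, 15],
    [0, 0, -0.9, 0, 0, 0, 15],
    [0, 0, 0, 0, 0, 0, 15],
  ],
)

```text
t: 45.2
tool_pos: [0.6158, 0.272, 0.1914]
orientation: [-0.081, -3.14, 0.001]
force: [0.2, 0.5, -5.1]
opening: 0.0278
gripper_force: 60.0
```

```bash
python3 go.py J-.041,.14,.19 J-.041,-.177,.14 J-.041,-.177,.094
python3 - <<'E'
from h import *
D=cloud(cam('top'))
E
```

```text
t 45.2 [0.6158 0.272  0.1914] phi 3.090 open 0.028 F [ 0.2  0.5 -5.1] q [ 0.34  0.35  1.31  0.    1.49 -1.18]
-> 0.5215,0.2655,0.1900,3.0886 turn [-0.   -0.01  0.01] shift [ 3.75 -0.46  0.05]
-> 0.5047,-0.0511,0.1400,3.0886 turn [0. 0. 0.] shift [  0.   -12.68   2.  ]
-> 0.5047,-0.0511,0.0940,3.0886 turn [0. 0. 0.] shift [0.   0.   1.84]
```

Request:
move_arm(
  plan=[
    [0, 0, 0, 0.94, 0, 0, 15],
    [0, 0, 0, 0.94, 0, 0, 15],
    [0, 0, 0, 0.94, 0, 0, 15],
    [0, 0, 0, 0.93, 0, 0, 15],
    [0, 0, 0, 0, -0.94, 0.1, 15],
    [0, 0, 0, 0, -0.94, 0.1, 15],
    [0, 0, 0, 0, -0.94, 0.1, 15],
    [0, 0, 0, 0, -0.94, 0.1, 15],
    [0, 0, 0, 0, -0.94, 0.1, 15],
    [0, 0, 0, 0, -0.94, 0.1, 15],
  ],
)

```text
t: 46.25
tool_pos: [0.5147, 0.1355, 0.1766]
orientation: [0.089, 3.14, 0.0]
force: [0.1, 0.4, -4.0]
opening: 0.0277
gripper_force: 60.0
```

Request:
move_arm(
  plan=[
    [0, 0, 0, 0, -0.94, 0.2, 15],
    [0, 0, 0, 0, -0.94, 0.2, 15],
    [0, 0, 0, 0, -0.94, 0.2, 15],
    [0, 0, 0, 0, -0.94, 0.2, 15],
    [0, 0, 0, 0, -0.94, 0.2, 15],
    [0, 0, 0, 0, -0.94, 0.2, 15],
    [0, 0, 0, 0, -0.94, 0.2, 15],
    [0, 0, 0, 0, -0.92, 0, 15],
    [0, 0, 0, 0, 0, 0, 15],
    [0, 0, 0, 0, 0, 0, 15],
  ],
)

```text
t: 47.25
tool_pos: [0.505, -0.0511, 0.1416]
orientation: [0.089, 3.14, 0.001]
force: [-0.5, 0.6, -4.0]
opening: 0.0274
gripper_force: 60.0
```

```bash
python3 go.py J-.041,-.177,.094; python3 bo.py wrist
```

```text
t 47.2 [ 0.505  -0.0511  0.1416] phi 3.085 open 0.027 F [-0.5  0.6 -4. ] q [-0.2  -0.06  1.85  0.    1.36 -1.72]
-> 0.5047,-0.0511,0.0940,3.0886 turn [ 0.    0.   -0.03] shift [ 0.01 -0.    1.91]
```

Request:
move_arm(
  plan=[
    [0, 0, 0, 0, 0, 0.5, 15],
    [0, 0, 0, 0, 0, 0.5, 15],
    [0, 0, 0, 0, 0, 0.5, 15],
    [0, 0, 0, 0, 0, 0.3, 15],
    [0, 0, 0, 0, 0, 0.1, 15],
    [0, 0, 0, 0, 0, 0.08, 15],
    [0, 0, 0, 0, 0, 0.04, 15],
    [0, 0, 0, 0, 0, 0.04, 15],
    [0, 0, 0, 0, 0, 0, 15],
    [0, 0, 0, 0, 0, 0, 15],
  ],
)

```text
t: 48.3
tool_pos: [0.5052, -0.0512, 0.0908]
orientation: [0.084, 3.14, -0.001]
force: [-6.3, -2.0, 2.7]
opening: 0.0275
gripper_force: 60.0
```

```bash
python3 go.py J-.041,-.177,.09
```

```text
t 48.3 [ 0.5052 -0.0512  0.0908] phi 3.088 open 0.027 F [-6.3 -2.   2.7] q [-0.2  -0.01  1.89 -0.    1.26 -1.72]
-> 0.5047,-0.0511,0.0900,3.0886 turn [-0.01  0.   -0.  ] shift [0.02 0.   0.03]
```

Request:
move_arm(
  plan=[
    [0, 0, 0, 0, 0, 0.04, 15],
    [0, 0, 0, 0, 0, 0.02, 15],
    [0, 0, 0, 0, 0, 0, 15],
    [0, 0, 0, 0, 0, 0, 15],
    [0, 0, 0, 0, 0.03, 0, 15],
    [0, 0, 0, 0, 0.03, 0, 15],
    [0, 0, 0, 0, 0.03, 0, 15],
    [0, 0, 0, 0, 0.03, 0, 15],
    [0, 0, 0, 0, 0.03, 0, 15],
    [0, 0, 0, 0, 0.03, 0, 15],
  ],
)

```text
t: 49.3
tool_pos: [0.5056, -0.0468, 0.0907]
orientation: [0.084, 3.14, -0.001]
force: [-10.4, -2.3, 15.6]
opening: 0.0278
gripper_force: 60.0
```

```bash
python3 go.py J-.041,-.15,.09; python3 -c "
from h import *
c=cam('top'); f=c['frame'][:,:,::-1]; cv2.imwrite('pics/roll1.png',cv2.resize(f[165:265,225:355],None,fx=5,fy=5,interpolation=cv2.INTER_CUBIC))"
```

```text
t 49.3 [ 0.5056 -0.0468  0.0907] phi 3.088 open 0.028 F [-10.4  -2.3  15.6] q [-0.19 -0.01  1.89 -0.    1.26 -1.71]
-> 0.5061,-0.0241,0.0900,3.0886 turn [-0.01  0.01 -0.  ] shift [0.03 0.91 0.03]
```

View pics/roll1.png

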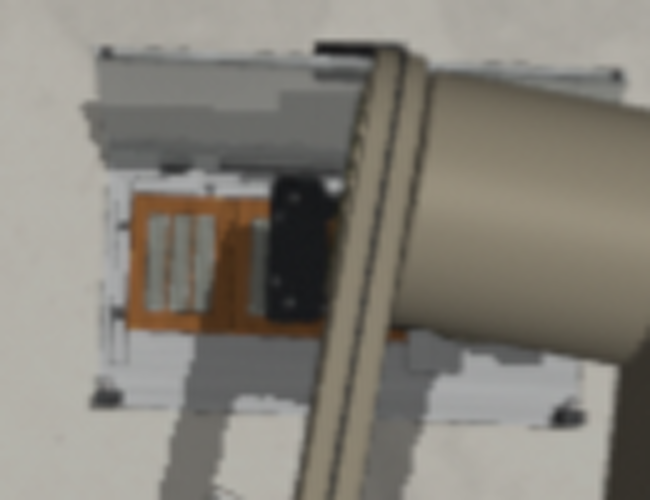

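The crop shows the gripper over the third board, with the first two boards still in line (131-240 px). Contact is about 20 N, so I roll on.

Request:
move_arm(
  plan=[
    [0, 0, 0, 0, 0.08, 0, 15],
    [0, 0, 0, 0, 0.08, 0, 15],
    [0, 0, 0, 0, 0.08, 0, 15],
    [0, 0, 0, 0, 0.1, 0, 15],
    [0, 0, 0, 0, 0.1, 0, 15],
    [0, 0, 0, 0, 0.1, 0, 15],
    [0, 0, 0, 0, 0.1, 0, 15],
    [0, 0, 0, 0, 0.1, 0, 15],
    [0, 0, 0, 0, 0.1, 0, 15],
    [0, 0, 0, 0, 0.1, 0, 15],
  ],
)

```text
t: 50.35
tool_pos: [0.5073, -0.0235, 0.0915]
orientation: [0.084, 3.139, -0.002]
force: [-13.6, -3.6, 21.5]
opening: 0.0276
gripper_force: 60.0
```

```bash
python3 go.py J-.041,-.15,.09
```

```text
t 50.4 [ 0.5073 -0.0235  0.0915] phi 3.088 open 0.028 F [-13.6  -3.6  21.5] q [-0.15 -0.01  1.89 -0.    1.26 -1.66]
-> 0.5061,-0.0241,0.0900,3.0886 turn [-0.01  0.01 -0.  ] shift [ 0.05 -0.03  0.06]
```

Request:
move_arm(
  plan=[
    [0, 0, 0, 0.02, 0.18, 0, 15],
    [0, 0, 0, 0.02, 0.18, 0, 15],
    [0, 0, 0, 0, 0.18, 0, 15],
    [0, 0, 0, 0, 0.18, 0, 15],
    [0, 0, 0, 0, 0.18, 0, 15],
    [0, 0, 0, 0, 0.18, 0, 15],
    [0, 0, 0, 0, 0.18, 0, 15],
    [0, 0, 0, 0, 0.18, 0, 15],
    [0, 0, 0, 0, 0.18, 0, 15],
    [0, 0, 0, 0, 0.18, 0, 15],
  ],
)

```text
t: 51.35
tool_pos: [0.5095, 0.0219, 0.0916]
orientation: [0.084, 3.137, -0.001]
force: [-8.9, -4.8, 17.8]
opening: 0.0274
gripper_force: 60.0
```

```bash
python3 go.py J-.041,-.01,.09
```

```text
t 51.4 [0.5095 0.0219 0.0916] phi 3.088 open 0.027 F [-8.9 -4.8 17.8] q [-0.06 -0.    1.89 -0.    1.25 -1.57]
-> 0.5135,0.1157,0.0900,3.0886 turn [-0.    0.03 -0.  ] shift [0.04 3.75 0.06]
```

Request:
move_arm(
  plan=[
    [0, 0, 0, 0.02, 0.19, 0.01, 15],
    [0, 0, 0, 0.02, 0.19, 0, 15],
    [0, 0, 0, 0, 0.19, 0, 15],
    [0, 0, 0, 0, 0.19, 0, 15],
    [0, 0, 0, 0, 0.19, 0, 15],
    [0, 0, 0, 0, 0.19, 0, 15],
    [0, 0, 0, 0, 0.19, 0, 15],
    [0, 0, 0, 0, 0.19, 0, 15],
    [0, 0, 0, 0, 0.19, 0, 15],
    [0, 0, 0, 0, 0.19, 0, 15],
  ],
)

```text
t: 52.35
tool_pos: [0.5117, 0.0696, 0.0908]
orientation: [0.084, 3.136, -0.0]
force: [-2.4, -4.6, 9.0]
opening: 0.0276
gripper_force: 60.0
```

```bash
python3 go.py J-.041,-.01,.09
```

```text
t 52.4 [0.5117 0.0696 0.0908] phi 3.088 open 0.028 F [-2.4 -4.6  9. ] q [ 0.04  0.01  1.87 -0.    1.25 -1.48]
-> 0.5135,0.1157,0.0900,3.0886 turn [-0.    0.05 -0.  ] shift [0.03 1.85 0.03]
```

Request:
move_arm(
  plan=[
    [0, 0, 0, 0.02, 0.19, 0, 15],
    [0, 0, 0, 0, 0.19, 0, 15],
    [0, 0, 0, 0, 0.19, 0, 15],
    [0, 0, 0, 0, 0.19, 0, 15],
    [0, 0, 0, 0, 0.19, 0, 15],
    [0, 0, 0, 0, 0.19, 0, 15],
    [0, 0, 0, 0, 0.19, 0, 15],
    [0, 0, 0, 0, 0.19, 0, 15],
    [0, 0, 0, 0, 0.19, 0, 15],
    [0, 0, 0, 0, 0.15, 0, 15],
  ],
)

```text
t: 53.35
tool_pos: [0.5141, 0.1171, 0.0916]
orientation: [0.084, 3.135, 0.003]
force: [-2.8, -0.3, 10.9]
opening: 0.0275
gripper_force: 60.0
```

```bash
python3 go.py J-.041,-.01,.09
```

```text
t 53.4 [0.5141 0.1171 0.0916] phi 3.088 open 0.028 F [-2.8 -0.3 10.9] q [ 0.13  0.04  1.84  0.    1.25 -1.39]
-> 0.5135,0.1157,0.0900,3.0886 turn [ 0.02  0.06 -0.  ] shift [ 0.02 -0.06  0.06]
```

Request:
move_arm(
  plan=[
    [0, 0, 0, 0, 0, -0.4, 15],
    [0, 0, 0, 0, 0, -0.9, 15],
    [0, 0, 0, 0, 0, -0.9, 15],
    [0, 0, 0, 0, 0, -0.9, 15],
    [0, 0, 0, 0, 0.9, -0.9, 15],
    [0, 0, 0, 0, 0.95, 0, 15],
    [0, 0, 0, 0, 0.95, 0, 15],
    [0, 0, 0, 0, 0.95, 0, 15],
    [0, 0, 0, 0, 0.95, 0, 15],
    [0, 0, 0, 0, 0.95, 0, 15],
  ],
)

```text
t: 54.35
tool_pos: [0.519, 0.2582, 0.1884]
orientation: [0.084, 3.14, 0.001]
force: [0.3, 0.5, -4.4]
opening: 0.0278
gripper_force: 60.0
```

```bash
cat > slats.py <<'E'
from h import *
Z=[];
for i in range(3): c=cam('top'); Z.append(cloud(c)[...,2])
Z=np.mean(Z,0); C=np.array([.555,.1235]); a=-.053; R=np.array([[np.cos(a),-np.sin(a)],[np.sin(a),np.cos(a)]])
for k in range(3):
    o=[]
    for dy in (.0135,0,-.0135):
        for lo,hi in ((-.066,-.05),(-.05,-.03),(-.03,-.014)):
            P=[[*(C+R@[x,-.03-.06*k+dy+e]),.018] for x in np.linspace(lo,hi,9) for e in np.linspace(-.004,.004,5)]
            u=proj(c,P).round().astype(int); u=np.unique(u,axis=0); v=Z[u[:,1],u[:,0]]; o.append(round(1000*float(np.median(v)),1))
    P=[[*(C+R@[x,-.03-.06*k+e]),.016] for x in np.linspace(-.076,-.072,3) for e in np.linspace(-.025,.025,9)]
    u=proj(c,P).round().astype(int); print(k,o,'rim',round(1000*float(np.median(Z[u[:,1],u[:,0]])),1))
E
python3 slats.py; python3 bo.py top; python3 go.py; python3 -c "
from h import *
c=cam('side'); f=c['frame'][:,:,::-1]; cv2.imwrite('pics/s2.png',cv2.resize(f[190:270,245:335],None,fx=7,fy=7,interpolation=cv2.INTER_CUBIC))"
```

```text
0 [17.6, 17.7, 17.0, 17.6, 17.3, 17.4, 17.6, 18.1, 17.8] rim 16.2
1 [17.4, 17.1, 17.8, 17.3, 17.8, 17.5, 17.6, 17.9, 18.3] rim 16.4
2 [17.4, 18.0, 17.9, 17.7, 17.8, 18.0, 17.5, 17.7, 18.0] rim 16.2
0.008 [281. 218.] 510.5 37.0 78.8 178.5 1.514
0.016 [281. 218.] 510.1 37.1 78.3 177.2 1.514
t 54.5 [0.5188 0.2573 0.1881] phi 3.089 open 0.028 F [-0.9 -0.7 -4.1] q [ 0.37  0.1   1.6  -0.    1.44 -1.15]
```

View pics/s2.png

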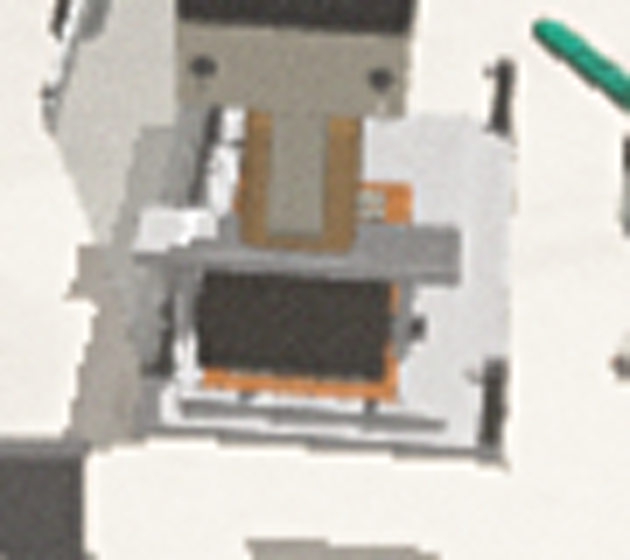

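Slat tops average 17.6 mm against board tops of 16.3 mm, so all slats are home, and the row is unchanged. The side crop shows the upright roller hanging clear of the row. Next I return the roller.

Request:
move_arm(
  plan=[
    [0, 0, 0.9, 0, 0, 0, 15],
    [0, 0, 0.9, 0, 0, 0, 15],
    [0, 0, 0.9, 0, 0, 0, 15],
    [0, 0, 0.9, 0, 0, 0, 15],
    [0, 0, 0.9, 0, 0, 0, 15],
    [0, 0, 0.9, 0, 0, 0, 15],
    [0, 0, 0.9, 0, 0, 0, 15],
    [0, 0, 0.9, 0, 0, 0, 15],
    [0, 0, 0.9, 0, 0, 0, 15],
    [0, 0, 0.9, 0, 0, 0, 15],
  ],
)

```text
t: 55.6
tool_pos: [0.5191, 0.2559, 0.1883]
orientation: [1.507, 2.756, -0.0]
force: [0.3, 0.5, -4.1]
opening: 0.0277
gripper_force: 60.0
```

Request:
move_arm(
  plan=[
    [0, 0, 0.9, 0, 0, 0, 15],
    [0, 0, 0.9, 0, 0, 0, 15],
    [0, 0, 0.9, 0, 0, 0, 15],
    [0, 0, 0.9, 0, 0, 0, 15],
    [0, 0, 0.9, 0, 0, 0, 15],
    [0, 0, 0.24, 0, 0, 0, 15],
    [0, 0, 0, 0.2, 0.9, 0, 15],
    [0, 0, 0, 0.2, 0.9, 0, 15],
    [0, 0, 0, 0.2, 0.9, 0, 15],
    [0, 0, 0, 0.2, 0.9, 0, 15],
  ],
)

```text
t: 56.6
tool_pos: [0.6081, 0.2835, 0.1881]
orientation: [2.131, 2.308, -0.0]
force: [0.1, 0.2, -4.2]
opening: 0.0276
gripper_force: 60.0
```

```bash
python3 go.py .618,.2725,.0795,1.65
```

```text
t 56.6 [0.6081 0.2835 0.1881] phi 1.651 open 0.028 F [ 0.1  0.2 -4.2] q [ 0.36  0.34  1.32 -0.    1.48  0.28]
-> .618,.2725,.0795,1.65 turn [-0.    0.    0.01] shift [-0.47  0.36  4.35]
```

Request:
move_arm(
  plan=[
    [0, 0, 0, -0.47, 0.3, 0, 15],
    [0, 0, 0, 0, 0, 0.6, 15],
    [0, 0, 0, 0, 0, 0.6, 15],
    [0, 0, 0, 0, 0, 0.6, 15],
    [0, 0, 0, 0, 0, 0.6, 15],
    [0, 0, 0, 0, 0, 0.5, 15],
    [0, 0, 0, 0, 0, 0.4, 15],
    [0, 0, 0, 0, 0, 0, 15],
    [0, 0, 0, 0, 0, 0, 15],
    [0, 0, 0, 0, 0, 0, 15],
  ],
)

```text
t: 57.6
tool_pos: [0.6162, 0.2733, 0.1068]
orientation: [2.132, 2.307, 0.003]
force: [0.8, -0.4, -3.5]
opening: 0.0274
gripper_force: 60.0
```

```bash
python3 go.py .618,.2725,.0795,1.65
```

```text
t 57.6 [0.6162 0.2733 0.1068] phi 1.650 open 0.027 F [ 0.8 -0.4 -3.5] q [0.34 0.41 1.39 0.   1.34 0.26]
-> .618,.2725,.0795,1.65 turn [ 0.02 -0.   -0.  ] shift [-0.04  0.07  1.09]
```

Request:
move_arm(
  plan=[
    [0, 0, 0, -0.04, 0.07, 0.3, 15],
    [0, 0, 0, 0, 0, 0.3, 15],
    [0, 0, 0, 0, 0, 0.3, 15],
    [0, 0, 0, 0, 0, 0.18, 15],
    [0, 0, 0, 0, 0, 0, 15],
    [0, 0, 0, 0, 0, 0, 15],
    [0, 0, 0, 0, 0, 0, 70],
    [0, 0, 0, 0, 0, 0, 70],
    [0, 0, 0, 0, 0, 0, 70],
    [0, 0, 0, 0, 0, 0, 70],
  ],
)

```text
t: 58.6
tool_pos: [0.6175, 0.2722, 0.0787]
orientation: [2.132, 2.307, 0.001]
force: [-1.0, -0.1, -0.8]
opening: 0.0549
gripper_force: 0.0
```

Request:
move_arm(
  plan=[
    [0, 0, 0, 0, 0, 0, 70],
    [0, 0, 0, 0, 0, -0.5, 70],
    [0, 0, 0, 0, 0, -0.9, 70],
    [0, 0, 0, 0, 0, -0.9, 70],
    [0, 0, 0, 0, 0, -0.9, 70],
    [0, 0, 0, 0, 0, -0.9, 70],
    [0, 0, 0, 0, 0, -0.8, 70],
    [0, 0, 0, 0, 0, 0, 70],
    [0, 0, 0, 0, 0, 0, 70],
    [0, 0, 0, 0, 0, 0, 70],
  ],
)

```text
t: 59.6
tool_pos: [0.6166, 0.2719, 0.1996]
orientation: [-2.132, -2.306, 0.003]
force: [-0.1, 0.5, 1.0]
opening: 0.07
gripper_force: 0.0
```

```bash
cat > rest.py <<'E'
from h import *
D=cloud(cam('wrist'))
for lo,hi,l in((.097,.12,'grip'),(.043,.066,'bar+rails')):
    m=(D[...,2]>lo)&(D[...,2]<hi)&(abs(D[...,0]-.616)<.09)&(abs(D[...,1]-.27)<.09)
    if m.sum()>20: P=D[m]; print(l,m.sum(),P.mean(0).round(4),P[:,2].std().round(4),cv2.minAreaRect((P[:,:2]*1000).astype(np.float32)))
E
python3 rest.py; python3 bo.py top; python3 go.py
python3 - <<'E'
from h import *
D=cloud(cam('top')); mm=np.zeros(D.shape[:2],bool); mm[172:202,240:352]=1; mm&=(D[...,2]>.06)&(D[...,2]<.155)
P=D[mm]; n=np.linalg.svd(P-P.mean(0),full_matrices=False)[2][2]; print('cover n',n,P.max(0))
E
```

```text
grip 1567 [0.6166 0.2736 0.1093] 0.0022 ((616.8984985351562, 271.54522705078125), (27.706836700439453, 40.2946662902832), 4.0967302322387695)
bar+rails 2685 [0.6178 0.2844 0.0554] 0.0041 ((620.0198364257812, 273.1308898925781), (59.437191009521484, 116.54553985595703), 4.519066333770752)
0.008 [281. 218.] 510.4 37.0 78.8 178.4 1.513
0.016 [281. 218.] 510.0 37.1 78.3 177.2 1.513
t 59.7 [0.6165 0.2718 0.1993] phi 1.650 open 0.070 F [ 0.4  0.5 -0.2] q [0.34 0.35 1.29 0.   1.5  0.26]
cover n [ 0.92758577 -0.04850259 -0.37044856] [0.6238992  0.13519115 0.15437985]
```

The roller is back on its rest, with the grip at (.617,.2715), the rest at (.620,.273) and the yaws matching. Next is the cover, which stands at about 1.95 rad.

Request:
move_arm(
  plan=[
    [0, 0, -0.9, 0, 0, -0.5, 0],
    [0, 0, -0.9, 0, 0, -0.5, 0],
    [0, 0, -0.9, 0, 0, -0.5, 0],
    [0, 0, -0.9, 0, 0, -0.5, 0],
    [0, 0, -0.9, 0, 0, 0, 0],
    [0, 0, -0.9, 0, 0, 0, 0],
    [0, 0, -0.9, 0, 0, 0, 0],
    [0, 0, -0.9, 0, 0, 0, 0],
    [0, 0, -0.9, 0, 0, 0, 0],
    [0, 0, -0.9, 0, 0, 0, 0],
  ],
)

```text
t: 60.75
tool_pos: [0.617, 0.272, 0.2501]
orientation: [-0.846, -3.024, 0.001]
force: [1.0, -0.8, -0.4]
opening: 0.0007
gripper_force: 0.0
```

Request:
move_arm(
  plan=[
    [0, 0, -0.9, 0, 0, 0, 0],
    [0, 0, -0.9, 0, 0, 0, 0],
    [0, 0, -0.9, 0, 0, 0, 0],
    [0, 0, -0.9, 0, 0, 0, 0],
    [0, 0, -0.9, 0, 0, 0, 0],
    [0, 0, -0.24, 0, 0, 0, 0],
    [0, 0, 0, 0, 0, 0, 0],
    [0, 0, 0, 0, 0, 0, 0],
    [0, 0, 0, 0, 0, 0, 0],
    [0, 0, 0, 0, 0, 0, 0],
  ],
)

```text
t: 61.75
tool_pos: [0.6174, 0.2721, 0.2511]
orientation: [0.085, 3.14, -0.0]
force: [-0.1, 0.2, -0.3]
opening: 0.0006
gripper_force: 0.0
```

```bash
python3 go.py J.092,-.18,.25 J.092,-.18,.148; python3 rest.py
```

```text
t 61.8 [0.6174 0.2721 0.2511] phi 3.088 open 0.001 F [-0.1  0.2 -0.3] q [ 0.34  0.33  1.22 -0.    1.59 -1.18]
-> 0.6373,-0.0611,0.2500,3.0886 turn [-0.    0.   -0.01] shift [ -1.5  -13.27   0.04]
-> 0.6373,-0.0611,0.1480,3.0886 turn [0. 0. 0.] shift [0.   0.   4.08]
grip 1125 [0.6144 0.2715 0.1093] 0.0023 ((616.0933227539062, 271.4266357421875), (28.316137313842773, 39.89802551269531), 4.457819938659668)
bar+rails 2309 [0.6154 0.274  0.0559] 0.0039 ((619.0582885742188, 273.0687255859375), (59.88861083984375, 118.43942260742188), 3.9095616340637207)
```

Request:
move_arm(
  plan=[
    [0, 0, 0, 0, -0.95, 0, 0],
    [0, 0, 0, 0, -0.95, 0, 0],
    [0, 0, 0, 0, -0.95, 0, 0],
    [0, 0, 0, 0, -0.95, 0, 0],
    [0, 0, 0, 0, -0.95, 0, 0],
    [0, 0, 0, 0, -0.95, 0, 0],
    [0, 0, 0, 0, -0.95, 0, 0],
    [0, 0, 0, 0, -0.95, 0, 0],
    [0, 0, 0, 0, -0.95, 0, 0],
    [0, 0, 0, 0, -0.95, 0, 0],
  ],
)

```text
t: 62.8
tool_pos: [0.6046, 0.034, 0.2513]
orientation: [0.084, 3.14, -0.0]
force: [-0.0, -0.2, 0.3]
opening: 0.0007
gripper_force: 0.0
```

Request:
move_arm(
  plan=[
    [0, 0, 0, 0, -0.95, 0, 0],
    [0, 0, 0, 0, -0.95, 0, 0],
    [0, 0, 0, 0, -0.95, 0, 0],
    [0, 0, 0, -0.75, -0.92, 0, 0],
    [0, 0, 0, -0.75, 0, 0, 0],
    [0, 0, 0, 0, 0, 0.8, 0],
    [0, 0, 0, 0, 0, 0.8, 0],
    [0, 0, 0, 0, 0, 0.8, 0],
    [0, 0, 0, 0, 0, 0.8, 0],
    [0, 0, 0, 0, 0, 0.8, 0],
  ],
)

```text
t: 63.8
tool_pos: [0.6371, -0.0612, 0.1504]
orientation: [0.084, 3.14, -0.0]
force: [-0.0, 0.7, -0.1]
opening: 0.0007
gripper_force: 0.0
```

```bash
python3 go.py J.028,-.18,.148 J0,-.18,.145 J-.029,-.18,.133 J-.053,-.18,.1125 J-.070,-.18,.086 J-.077,-.18,.0664 J-.079,-.18,.056
```

```text
t 63.8 [ 0.6371 -0.0612  0.1504] phi 3.088 open 0.001 F [-0.   0.7 -0.1] q [-0.18  0.28  1.46 -0.    1.4  -1.69]
-> 0.5734,-0.0577,0.1480,3.0886 turn [-0.    0.   -0.01] shift [2.55 0.   0.1 ]
-> 0.5455,-0.0562,0.1450,3.0886 turn [0. 0. 0.] shift [1.12 0.   0.12]
-> 0.5165,-0.0547,0.1330,3.0886 turn [0. 0. 0.] shift [ 1.16 -0.    0.48]
-> 0.4925,-0.0534,0.1125,3.0886 turn [0. 0. 0.] shift [0.96 0.   0.82]
-> 0.4756,-0.0525,0.0860,3.0886 turn [0. 0. 0.] shift [0.68 0.   1.06]
-> 0.4686,-0.0522,0.0664,3.0886 turn [0. 0. 0.] shift [ 0.28 -0.    0.78]
-> 0.4666,-0.0521,0.0560,3.0886 turn [0. 0. 0.] shift [ 0.08 -0.    0.42]
```

Request:
move_arm(
  plan=[
    [0, 0, 0, 0.28, 0, 0.05, 0],
    [0, 0, 0, 0.28, 0, 0.05, 0],
    [0, 0, 0, 0.28, 0, 0, 0],
    [0, 0, 0, 0.28, 0, 0, 0],
    [0, 0, 0, 0.28, 0, 0, 0],
    [0, 0, 0, 0.28, 0, 0, 0],
    [0, 0, 0, 0.28, 0, 0, 0],
    [0, 0, 0, 0.28, 0, 0, 0],
    [0, 0, 0, 0.3, 0, 0, 0],
    [0, 0, 0, 0, 0, 0, 0],
  ],
)

```text
t: 64.8
tool_pos: [0.5724, -0.0577, 0.1482]
orientation: [-0.084, -3.139, -0.0]
force: [0.3, 0.6, -0.6]
opening: 0.0003
gripper_force: 0.0
```

Request:
move_arm(
  plan=[
    [0, 0, 0, 0.37, 0, 0.04, 0],
    [0, 0, 0, 0.37, 0, 0.04, 0],
    [0, 0, 0, 0.37, 0, 0.04, 0],
    [0, 0, 0, 0.39, 0, 0.14, 0],
    [0, 0, 0, 0.39, 0, 0.16, 0],
    [0, 0, 0, 0.39, 0, 0.18, 0],
    [0, 0, 0, 0.24, 0, 0.19, 0],
    [0, 0, 0, 0.24, 0, 0.2, 0],
    [0, 0, 0, 0.24, 0, 0.21, 0],
    [0, 0, 0, 0.24, 0, 0.22, 0],
  ],
)

```text
t: 65.8
tool_pos: [0.4924, -0.0535, 0.1127]
orientation: [0.084, 3.14, -0.0]
force: [0.8, -0.0, 0.3]
opening: 0.0005
gripper_force: 0.5
```

```bash
python3 go.py J-.070,-.18,.086 J-.077,-.18,.0664; python3 -c "
from h import *
c=cam('side'); f=c['frame'][:,:,::-1]; cv2.imwrite('pics/s3.png',cv2.resize(f[150:280,235:365],None,fx=4.5,fy=4.5,interpolation=cv2.INTER_CUBIC))"
```

```text
t 65.8 [ 0.4924 -0.0535  0.1127] phi 3.088 open 0.000 F [ 0.8 -0.   0.3] q [-0.21 -0.07  1.91  0.    1.3  -1.73]
-> 0.4756,-0.0525,0.0860,3.0886 turn [ 0.  0. -0.] shift [0.67 0.   1.07]
-> 0.4686,-0.0522,0.0664,3.0886 turn [0. 0. 0.] shift [ 0.28 -0.    0.78]
```

View pics/s3.png

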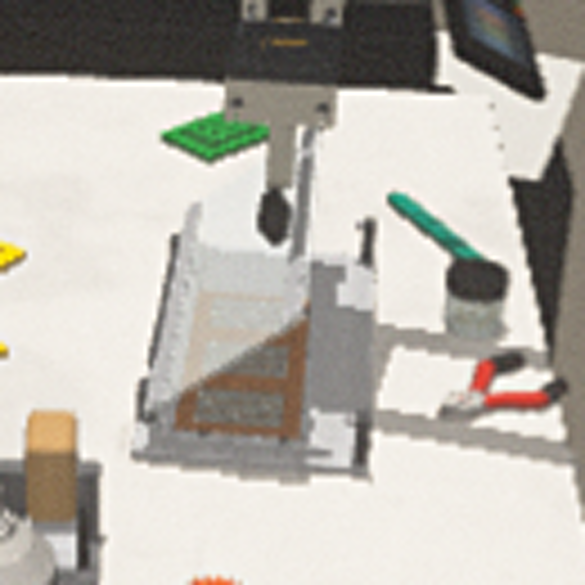

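The side crop shows the finger on the cover's outer face beside the black block at (275,215), with the cover following down at about 0.7 rad and the boards in place under it. I continue down the arc.

Request:
move_arm(
  plan=[
    [0, 0, 0, 0.22, 0, 0.25, 0],
    [0, 0, 0, 0.18, 0, 0.27, 0],
    [0, 0, 0, 0.15, 0, 0.27, 0],
    [0, 0, 0, 0.12, 0, 0.27, 0],
    [0, 0, 0, 0.1, 0, 0.26, 0],
    [0, 0, 0, 0.09, 0, 0.26, 0],
    [0, 0, 0, 0.08, 0, 0.26, 0],
    [0, 0, 0, 0.05, 0, 0.22, 0],
    [0, 0, 0, 0.03, 0, 0.2, 0],
    [0, 0, 0, 0, 0, 0, 0],
  ],
)

```text
t: 66.85
tool_pos: [0.4667, -0.052, 0.0557]
orientation: [-0.084, -3.139, -0.0]
force: [-0.1, 0.6, -0.2]
opening: 0.0004
gripper_force: 0.0
```

```bash
python3 go.py J-.079,-.18,.0455
```

```text
t 66.8 [ 0.4667 -0.052   0.0557] phi 3.088 open 0.000 F [-0.1  0.6 -0.2] q [-0.22 -0.06  2.02 -0.    1.19 -1.74]
-> 0.4666,-0.0521,0.0455,3.0886 turn [ 0.   -0.01 -0.  ] shift [ 0.   -0.    0.41]
```

Request:
move_arm(
  plan=[
    [0, 0, 0, 0, 0, 0.1, 0],
    [0, 0, 0, 0, 0, 0.1, 0],
    [0, 0, 0, 0, 0, 0.08, 0],
    [0, 0, 0, 0, 0, 0.06, 0],
    [0, 0, 0, 0, 0, 0.06, 0],
    [0, 0, 0, 0, 0, 0.04, 0],
    [0, 0, 0, 0, 0, 0.04, 0],
    [0, 0, 0, 0, 0, 0, 0],
    [0, 0, 0, 0, 0, 0, 0],
    [0, 0, 0, 0, 0, 0, 0],
  ],
)

```text
t: 67.85
tool_pos: [0.4677, -0.0522, 0.0456]
orientation: [0.083, 3.14, -0.0]
force: [-5.6, 1.3, 12.1]
opening: 0.0006
gripper_force: 5.8
```

```bash
python3 go.py J-.079,-.18,.0455
```

```text
t 67.8 [ 0.4677 -0.0522  0.0456] phi 3.088 open 0.001 F [-5.6  1.3 12.1] q [-0.22 -0.05  2.02 -0.    1.17 -1.74]
-> 0.4666,-0.0521,0.0455,3.0886 turn [-0.  0. -0.] shift [0.04 0.   0.  ]
```

Request:
move_arm(
  plan=[
    [0, 0, 0, 0, 0, 0.04, 0],
    [0, 0, 0, 0, 0, 0.04, 0],
    [0, 0, 0, 0, 0, 0.03, 0],
    [0, 0, 0, 0, 0, 0, 0],
    [0, 0, 0, 0, 0, 0, 0],
    [0, 0, 0, 0, 0, 0, 0],
    [0, 0, 0, 0, 0, 0, 0],
    [0, 0, 0, 0, 0, 0, 0],
    [0, 0, 0, 0, 0, 0, 0],
    [0, 0, 0, 0, 0, 0, 0],
  ],
)

```text
t: 68.85
tool_pos: [0.4679, -0.0523, 0.0452]
orientation: [-0.083, -3.14, 0.0]
force: [-18.2, 2.3, 37.5]
opening: 0.0004
gripper_force: 18.9
```

```bash
python3 go.py
```

```text
t 68.8 [ 0.4679 -0.0523  0.0452] phi 3.089 open 0.000 F [-18.2   2.3  37.5] q [-0.22 -0.04  2.02 -0.    1.16 -1.74]
```

Request:
move_arm(
  plan=[
    [0, 0, 0, 0, 0, -0.4, 0],
    [0, 0, 0, 0, 0, -0.9, 0],
    [0, 0, 0, 0, 0, -0.9, 0],
    [0, 0, 0, 0, 0, -0.9, 0],
    [0, 0, 0, 0, 0, -0.9, 0],
    [0, 0, 0, 0.5, -0.95, -0.9, 0],
    [0, 0, 0, 0.5, -0.95, 0, 0],
    [0, 0, 0, 0.5, -0.95, 0, 0],
    [0, 0, 0, 0.5, -0.95, 0, 0],
    [0, 0, 0, 0, -0.95, 0, 0],
  ],
)

```text
t: 69.85
tool_pos: [0.4101, -0.1688, 0.1644]
orientation: [0.084, 3.14, -0.0]
force: [0.8, 1.0, -0.8]
opening: 0.0007
gripper_force: 0.0
```

Request:
move_arm(
  plan=[
    [0, 0, 0, 0, -0.95, 0, 0],
    [0, 0, 0, 0, -0.95, 0, 0],
    [0, 0, 0, 0, -0.95, 0, 0],
    [0, 0, 0, 0, -0.95, 0, 0],
    [0, 0, 0, 0, -0.95, 0, 0],
    [0, 0, 0, 0, -0.95, 0, 0],
    [0, 0, 0, 0, 0, 0, 0],
    [0, 0, 0, 0, 0, 0, 0],
    [0, 0, 0, 0, 0, 0, 0],
    [0, 0, 0, 0, 0, 0, 0],
  ],
)

```text
t: 70.85
tool_pos: [0.4037, -0.3095, 0.1643]
orientation: [-0.082, -3.141, -0.0]
force: [-0.3, -0.3, 0.6]
opening: 0.0001
gripper_force: 0.0
```

```bash
python3 go.py; python3 bo.py top
python3 - <<'E'
from h import *
c=cam('top'); D=cloud(c); f=c['frame'][:,:,::-1]; cv2.imwrite('pics/end.png',cv2.resize(f[110:265,165:355],None,fx=3.8,fy=3.8,interpolation=cv2.INTER_CUBIC))
C=np.array([.555,.1235]); a=-.053; R=np.array([[np.cos(a),-np.sin(a)],[np.sin(a),np.cos(a)]])
for x in (-.1,-.095,-.06,-.03,0):
    P=[[*(C+R@[x,y]),.035] for y in np.r_[np.linspace(-.09,-.02,15),np.linspace(-.24,-.16,15)]]; u=proj(c,P).round().astype(int); print(x,np.percentile(D[u[:,1],u[:,0],2]*1000,[10,50,90]).round(1))
m=(D[...,2]>.098)&(D[...,2]<.12); m[:,:170]=0; m[:,230:]=0; m[:160]=0; m[196:]=0; print('grip',D[m].mean(0))
E
```

```text
t 70.8 [ 0.4037 -0.3095  0.1643] phi 3.089 open 0.000 F [-0.3 -0.3  0.6] q [-0.76 -0.08  1.82  0.    1.4  -2.27]
-0.1 [34.7 37.2 38.2]
-0.095 [34.  36.4 39.1]
-0.06 [32.7 35.3 37.3]
-0.03 [32.4 35.2 37.1]
0 [31.8 36.2 38.6]
grip [0.61640476 0.2693025  0.10904059]
```

View pics/end.png

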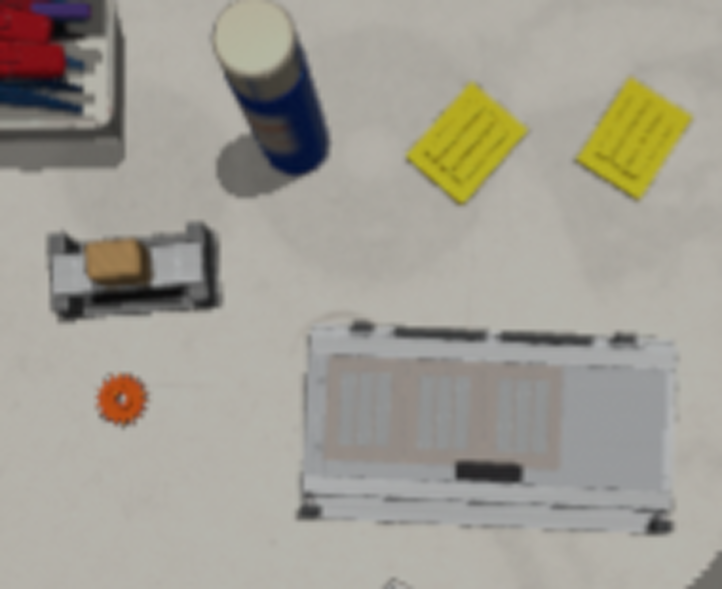

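The cover lies flat at about 35-37 mm over the closed row, the roller is on its rest and the can stands. The arm is clear, so I hand in.

```bash
python3 -c "
from plant import close_job
print(close_job())"
```

```text
the job is handed in; nothing more can be done
None
```

The job is handed in with no verdict returned. By the last camera and force readings, the three boards are home in a closed row, all nine slats are rolled in, the roller is back on its rest, the cover is pressed shut past its catches and the can is still standing.

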